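# Book in the reagent and unload the slide staining tray

### The job

First stand the orange-capped reagent bottle upright on the reader's round spot, its white label facing the red window squarely, and let go of it; only then empty the staining tray: take out every slide carrier and lay it flat, slide up, on the steel plate of the slide warmer, none on top of another. The carriers sit flush in their nests with no room for fingers, so press the end with the yellow dot down until the other end tips up, and take it by that end. At the end the bottle must still stand on the spot with its label to the window, and everything else must be left where it was.

Things in the scene. Friction and masses are not known exactly. Their poses are not given: they have to be found in the camera images.
- tray: Fixed black staining tray, 122 (x) x 276 (y) x 40 mm high, with a row of four open-topped nests, each 82 x 48.4 mm. Origin: centre of its underside; nest centres at x = 0, y = -96, -32, 32, 96 mm, for carrier0 to carrier3 in that order (empty if the carrier is absent). A carrier in its nest is flush with the tray's top.
- tray_edge (a point): Middle of the edge of the tray's land, at tray x = -2 mm, 22 mm up. In every nest the floor is a grey land 22 mm up from this edge to the far (+x) end; on the near side it drops into a well with its floor 6 mm up. A yellow line on the tray's -x rim marks the well side. Carriers lie on the land and rock about this edge.
- warmer: Fixed white slide warmer, 240 (x) x 190 (y) mm, with a bare steel plate 230 x 180 mm on top, 35 mm above the table. Origin: centre of its underside, x along its length. Room for four carriers, two by two, lengthways along x.
- reader: Fixed label reader. Origin: centre of the round spot (white rim, grey centre, 86 mm across, flush with the table) on which a bottle is to stand. The white reader head, 70 x 60 x 100 mm high, stands on its -y side; its front face is 125 mm from the spot's centre.
- reader_window (a point): Centre of the red window on the face of the reader head, 45 mm above the table, 125 mm from the spot's centre along the reader's -y.
- bottle: The reagent bottle to be read: a squat amber pot, 62 mm in diameter, body 46 mm high, narrower orange cap (40 mm across) up to 64 mm, heavy base; 160 g nominal. Origin: centre of its underside, z up. Its white label is on its own +x side; a white stripe on cap and shoulder also points to +x.
- bottle_label (a point): Centre of the bottle's white label, 31 mm from its axis along its own +x, 24 mm up.
- carrier0: Blue slide carrier with a glass slide on top (None if absent or held): flange 80 x 46 x 6 mm, on it a block 68 x 46 x 12 mm, 18 mm high in all, sides flush, 46 mm wide; about 80 g, centre of mass 10 mm up, mid-length. Origin: centre of its underside, x lengthways, z up. A yellow dot on top, at x = -26 mm, marks the end over the well. All carriers are alike.
- carrier1: Blue slide carrier with a glass slide on top (None if absent or held): same as carrier0. To free any carrier press its yellow dot (a few N): it rocks about the land's edge, and once the dot is 8 mm down (past about 15 degrees) it tips over and stays at about 25 degrees, its end on the well floor (dot 12 mm down); let go earlier, it falls back.
- carrier2: Blue slide carrier with a glass slide on top (None if absent or held): same as carrier0. When any carrier is tipped, its +x end stands 12 to 15 mm above the tray's top, and there its sides can be gripped across the 46 mm with the fingertips just above the tray.
- carrier3: Blue slide carrier with a glass slide on top (None if absent or held): same as carrier0.
- other_bottle: Bystander, to be left where it is: amber bottle like the other, 62 mm across, 64 mm high, but with blue cap and green label; origin centre of its underside.
- beaker: Bystander, to be left where it is: white plastic cup, 70 mm across, 90 mm high; origin centre of its underside.
- slide_box: Bystander, to be left where it is: grey box 90 x 70 x 35 mm; origin centre of its underside.
- pen: Bystander, to be left where it is: black marker pen, 12 mm thick, 120 mm long; origin centre of its underside.
- timer: Bystander, to be left where it is: white timer 46 x 46 x 20 mm; origin centre of its underside.
- jar: Bystander, to be left where it is: glass jar with red lid, 60 mm across, 80 mm high; origin centre of its underside.
- coverslips: Bystander, to be left where it is: small white box 50 x 50 x 22 mm; origin centre of its underside.
Mind the look-alikes: they are no part of the job. Leave any pink look-alike of the reader alone.

How it is judged:
On the way:
1. the bottle stands on the reader's spot, released, label facing the window, while all carriers are still in their nests (horizontal distance between bottle and reader below 0.014 m and height (world z) of bottle below 0.006 m and angle between bottle's own z axis and vertical below 0.08 rad and x of reader_window in the frame of bottle above 0 m and y of reader_window in the frame of bottle between -0.038 and 0.038 m and linear speed of bottle below 0.02 m/s and contact force between the fingers and bottle below 0.1 N and distance of each of carrier0, carrier1, carrier2, carrier3 from where it was at the start of the episode below 0.03 m), for 0.3 s.
At the end, for the whole second after the job is handed in: The bottle stands upright, released, on the spot (centre within 14 mm), label to the window within about 18 degrees; every carrier present rests slide up, flat (4 degrees), directly on the warmer's plate (centre within 95 mm lengthways, 70 mm crossways of the plate's centre) (horizontal distance between bottle and reader below 0.014 m and height (world z) of bottle below 0.006 m and angle between bottle's own z axis and vertical below 0.08 rad and x of reader_window in the frame of bottle above 0 m and y of reader_window in the frame of bottle between -0.038 and 0.038 m and linear speed of each of bottle, carrier0, carrier1, carrier2, carrier3 below 0.02 m/s and contact force between the fingers and bottle below 0.1 N and x of carrier0 in the frame of warmer between -0.095 and 0.095 m and y of carrier0 in the frame of warmer between -0.07 and 0.07 m and z of carrier0 in the frame of warmer between 0.031 and 0.039 m and angle between each of carrier0, carrier1, carrier2, carrier3's own z axis and vertical below 0.07 rad and x of carrier1 in the frame of warmer between -0.095 and 0.095 m and y of carrier1 in the frame of warmer between -0.07 and 0.07 m and z of carrier1 in the frame of warmer between 0.031 and 0.039 m and x of carrier2 in the frame of warmer between -0.095 and 0.095 m and y of carrier2 in the frame of warmer between -0.07 and 0.07 m and z of carrier2 in the frame of warmer between 0.031 and 0.039 m and x of carrier3 in the frame of warmer between -0.095 and 0.095 m and y of carrier3 in the frame of warmer between -0.07 and 0.07 m and z of carrier3 in the frame of warmer between 0.031 and 0.039 m); the robot touches nothing.
It fails at once if a bystander is pushed more than 40 mm from its place (distance of any of other_bottle, beaker, slide_box, pen, timer, jar, coverslips from where it was at the start of the episode above 0.04 m).
Of carrier0, carrier1, carrier2, carrier3 only 3 to 4 are there at a start; the rules pass over those that are not, and their reading is None.
At some moment in a run one of bottle may be knocked a few centimetres aside while the robot is not near it.
It also fails if it takes over 210 s, if anything falls off the work surface, if the arm or the gripper's body presses on something with over 40 N, if the wrist force passes 120 N, or if a joint passes its speed limit or range.

### The arm

A 6-joint arm with a two-finger parallel gripper is mounted at the origin on the work surface. World frame = base frame: x ahead of the robot, y to its left, z up, the work surface at z = 0. Lengths are in m, angles in rad, forces in N, time in s.
With the tool pointing down it reaches from about 0.35 to 0.775 m from the base axis. Payload 5.5 kg.
Tool frame: the origin (TCP) lies between the finger pads; the fingertips stand env.nose_length ahead of it and the grasp point (between the pads) lies 8 mm behind it (env.nose_length is the distance from the TCP to the fingertips, in m); z points along the fingers, y is the direction in which the jaws open and shut (so a half turn about z gives the same grasp; the last joint's range is limited). The gripper opens to 85 mm and grips with 20 to 120 N. Pads are 22 mm wide; open, the fingers measure 114 mm over their backs; the gripper's body (76 mm by 85 mm) begins 54 mm behind the grasp point. The pads swing forward as they close: fully open they stand 13 mm farther back than shut.
Start: joints at [1.179, 0.313, 0.046, 1.304, 0, 1.431], TCP at [0.143, 0.557, 0.22] pointing down, gripper open.
Joint ranges: [-2.76, 2.76], [-0.86, 1.69], [-1.03, 1.26], [-2.2, 2.34], [-1.47, 1.5], [-3.14, 3.14]. Speed limits (rad/s): [2.57, 2.57, 3.14, 3.14, 3.14, 3.14].

### API

Orientations are given as a unit quaternion [w, x, y, z].
In Python, from workcell import env gives the robot as it stands. The module is installed in compiled form; this text tells all that it offers.
- The arm moves only by the shell command python3 -m creep 'ROWS' [FORCE]. ROWS is a JSON object of lists of equal length, an entry for each row: "hand": the finger opening in mm, from 0 to 85.4; "delta_pos": the shift along the tool's x, y, z scaled (see below), a list of three; "turn": the turn about the tool's z scaled (see below). In form: {"hand": [hand, ...], "delta_pos": [[dx, dy, dz], ...], "turn": [turn, ...]}. A call has exactly 5 rows; each row shifts and turns the commanded pose from where the row before left it, along the tool's axes as they then stand; what a row does not reach is not made up. The controller multiplies each number of a shift by 0.8 m and each number of a turn by 5 degrees. A row lasts 1/12 s, in which the tool goes at most 41.7 mm and 7.16 degrees, less where a joint would pass 70% of its speed; a pose out of reach is approached as far as the arm can. A call with a number of a shift or a turn outside -1 to 1 is refused whole. A call with a gripper value outside its range is refused whole. The fingers move at their own pace and stop on an object; FORCE is the grip in N (left out, the last holds). Time passes only in rows, so rows that do not move let the fingers close, or fill a call up. It gives the time, the measured TCP pose, the force and the opening at its end, in the units of the state.
- env.get_state(): the state, without advancing time (a new reading comes with each control period).
- env.read_camera(name): name is "scene" or "top" or "wrist"; returns a dict with "pixels" (480x640x3 uint8, red, green, blue), "depth" (480x640 float32, m along the optical axis (not along the pixel's ray), 0 where there is no reading), "fx", "fy", "cx", "cy" (pixels), "origin" and "orientation" of the camera in the world. Camera axes: x right, y down, z forward; pixel columns grow to the right and rows downward; lengths in m; the calibration is good to about 2 mm. A picture is of the moment at which its call begins.
- env.hand_in(): hands the job in, once; it reports no verdict.
Trained networks look in the newest picture that a camera, given by its name, has taken for a name from the list of things; names that differ only in an ending like _2 or _b are one class to them, and where a whole thing is asked for, a point or a joint stands for the part that bears it (a point fixed in the world has none). Each returns a list of dicts, best first, with "score" (0 to 1); they miss things now and then, are a little off and sometimes report something else, mostly with a low value. They report only what shows in the picture. A call takes as long as a camera call. They do not tell look-alikes from the thing itself.
- env.find_in(camera, target): "location" ([row, column] in pixels, amid what is visible of it).
- env.pinpoint(camera, target): "location" ([row, column] in pixels: a listed point, or the origin of a listed thing).
The state is a dict: "clock": time; "joint_pos": joint angles; "qvel": joint speeds; "tau": joint torques, N m; "tcp_pos": TCP position; "orientation": TCP orientation; "wrist_force": force on the tool from outside, world axes, zero at the start; "ft_torque": the same for the moment, N m; "finger_gap": finger opening in m.
Only numpy, scipy, OpenCV 4.12 (cv2) and the standard library are available. Lean on these libraries where they do the work, as an engineer would, in place of code of your own. Each camera call takes 0.05 s, during which the arm holds its last target.

## Working session

There is one attempt and no reset: what is moved stays moved. The work goes in short steps, Python scripts to look and compute and a shell command to move; the robot and the scene stay as the last step left them, time stands still between calls to the robot, and variables do not carry over. Pictures are saved under pics/ and viewed, and the job is handed in when it is done.

```bash
mkdir -p pics; cat > h.py <<'E'
import numpy as np, cv2
from scipy.spatial.transform import Rotation as R
from workcell import env
def rot(q): return R.from_quat([q[1],q[2],q[3],q[0]])
def cam(n,save=None):
    c=env.read_camera(n)
    if save: cv2.imwrite('pics/'+save+'.png',c['pixels'][:,:,::-1])
    return c
def ray(c,rc):
    r,k=rc; d=np.array([(k-c['cx'])/c['fx'],(r-c['cy'])/c['fy'],1.0])
    return np.array(c['origin']), rot(c['orientation']).apply(d)
def atz(c,rc,z):
    o,d=ray(c,rc); return o+d*(z-o[2])/d[2]
def bydepth(c,rc):
    o,d=ray(c,rc); return o+d*float(c['depth'][int(round(rc[0])),int(round(rc[1]))])
def proj(c,p):
    q=rot(c['orientation']).inv().apply(np.array(p)-np.array(c['origin']))
    return [q[1]/q[2]*c['fy']+c['cy'], q[0]/q[2]*c['fx']+c['cx']]
def st():
    s=env.get_state(); e=rot(s['orientation'])
    M=e.as_matrix()
    print('t',round(s['clock'],2),'tcp',np.round(s['tcp_pos'],4),'toolx',np.round(M[:,0],3),'tooly',np.round(M[:,1],3),'toolz',np.round(M[:,2],3),'gap',round(s['finger_gap'],4),'F',np.round(s['wrist_force'],1),'j',np.round(s['joint_pos'],2))
    return s,M
E
python3 - <<'E'
from h import *
st(); print(env.nose_length)
for n in ['top','scene','wrist']:
    c=cam(n,n+'0'); print(n,np.round(c['origin'],3),np.round(rot(c['orientation']).as_matrix(),3).tolist(),c['fx'])
    for t in ['tray','tray_edge','warmer','reader','reader_window','bottle','bottle_label','carrier0','other_bottle']:
        for d in env.pinpoint(n,t)[:5]:
            if d['score']>0.25: print(n,t,round(d['score'],2),np.round(d['location'],1),np.round(bydepth(c,d['location']),3))
E
```

```text
t 0.0 tcp [0.1431 0.5564 0.2188] toolx [-0.968  0.249  0.   ] tooly [ 0.249  0.968 -0.002] toolz [-0.001 -0.002 -1.   ] gap 0.0856 F [-0.7 -0.1  0.5] j [ 1.18  0.31  0.04  1.3  -0.    1.43]
0.011
top [ 0.323 -0.065  1.081] [[-0.009, -0.99, 0.144], [-1.0, 0.01, 0.004], [-0.006, -0.144, -0.99]] 483.5688945930095
top tray 0.68 [208.8 278.3] [0.55  0.016 0.04 ]
top tray 0.64 [188.3 389.5] [ 0.588 -0.226  0.065]
top tray 0.27 [129.7 155. ] [0.73  0.29  0.053]
top tray_edge 0.83 [207.3 279.1] [0.554 0.014 0.039]
top tray_edge 0.36 [202.9 231.9] [0.565 0.118 0.04 ]
top warmer 0.97 [236.9 148.2] [0.491 0.301 0.035]
top reader 0.8 [262. 414.] [ 0.434 -0.286  0.002]
top reader 0.57 [367.4 397.5] [ 0.204 -0.242 -0.003]
top reader_window 0.63 [394.3 453.4] [ 0.152 -0.351  0.032]
top reader_window 0.61 [283.8 473.5] [ 0.381 -0.396  0.062]
top bottle 0.91 [191. 388.] [ 0.586 -0.225  0.048]
top bottle_label 0.78 [174.4 403.5] [ 0.638 -0.27  -0.004]
top bottle_label 0.3 [204.8 279.8] [0.559 0.012 0.039]
top carrier0 0.86 [211. 321.] [ 0.545 -0.078  0.039]
top carrier0 0.8 [209.3 289.8] [ 0.549 -0.01
[... 446 characters left out ...]
  0.035]
scene reader 0.74 [296.8 210.4] [ 0.423 -0.28   0.004]
scene reader_window 0.73 [297.2 144.4] [ 0.333 -0.378 -0.001]
scene reader_window 0.61 [235.7 112.2] [ 0.152 -0.351  0.044]
scene bottle 0.78 [335.3 284.4] [ 0.631 -0.256  0.032]
scene bottle_label 0.77 [337.6 280.1] [ 0.624 -0.26   0.023]
scene carrier0 0.97 [243.7 403.5] [0.583 0.107 0.041]
scene carrier0 0.84 [265.7 354. ] [ 0.568 -0.025  0.038]
scene carrier0 0.62 [278.2 328.7] [ 0.569 -0.094  0.041]
scene carrier0 0.35 [291.9 458.5] [0.75  0.087 0.021]
scene other_bottle 0.55 [366.4 218.3] [ 0.618 -0.387  0.031]
wrist [0.064 0.577 0.374] [[0.25, 0.917, 0.31], [0.968, -0.237, -0.079], [0.001, 0.32, -0.947]] 381.9525508165768
```

View pics/top0.png

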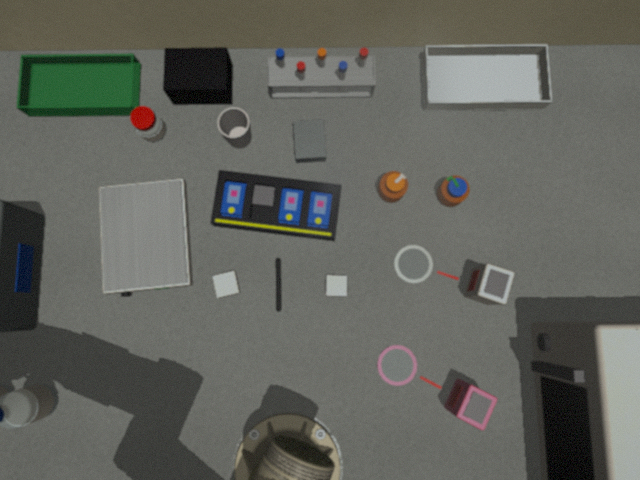

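View pics/scene0.png

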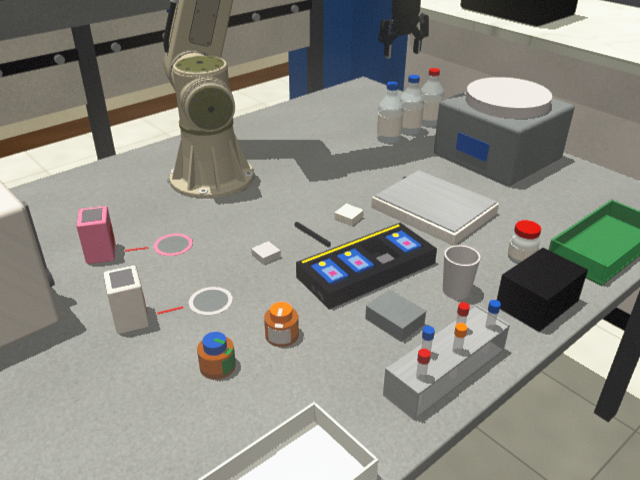

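```bash
python3 - <<'E'
from h import *
c=cam('top'); p=c['pixels']
def zoom(r0,r1,k0,k1,n,s):
    cv2.imwrite('pics/'+n+'.png',cv2.resize(p[r0:r1,k0:k1,::-1],None,fx=s,fy=s,interpolation=cv2.INTER_CUBIC))
zoom(150,320,360,530,'zb',3.5)
zoom(160,300,90,350,'zt',3)
hsv=cv2.cvtColor(p,cv2.COLOR_RGB2HSV)
D=c['depth']
# world points cloud
r,k=np.mgrid[0:480,0:640]
d=np.stack([(k-c['cx'])/c['fx'],(r-c['cy'])/c['fy'],np.ones_like(D)],-1)*D[...,None]
W=(rot(c['orientation']).apply(d.reshape(-1,3))+np.array(c['origin'])).reshape(480,640,3)
def comp(mask,name,box,z):
    m=np.zeros((480,640),np.uint8); r0,r1,k0,k1=box; m[r0:r1,k0:k1]=mask[r0:r1,k0:k1]
    ys,xs=np.nonzero(m)
    if len(ys)<5: print(name,'none'); return
    pts=np.array([atz(c,(a,b),z)[:2] for a,b in zip(ys,xs)],np.float32)
    rect=cv2.minAreaRect(pts); cc,rr=cv2.minEnclosingCircle(pts)
    print(name,len(ys),'mean',np.round(pts.mean(0),4),'rect',np.round(rect[0],4),np.round(rect[1],4),round(rect[2],2),'circ',np.round(cc,4),round(rr,4),'z',np.round(np.median(W[ys,xs,2]),4))
H,S,V=[hsv[...,i].astype(int) for i in range(3)]
comp((V<60)&(W[...,2]>0.02)|((W[...,2]>0.03)),'tray',(165,245,205,345),0.04)
comp((W[...,2]>0.02),'warmer',(170,300,90,195),0.035)
comp((W[...,2]>0.055),'cap',(160,210,370,420),0.064)
comp((W[...,2]>0.02),'head',(255,310,450,520),0.1)
ye=(H>22)&(H<35)&(S>140)&(V>120)
comp(ye,'yline',(215,240,212,336),0.04)
for n,b in dict(y3=(205,218,222,242),y1=(210,222,280,300),y0=(210,228,308,330)).items(): comp(ye,n,b,0.04)
bl=(H>100)&(H<125)&(S>120)&(V>80)
for n,b in dict(b3=(170,225,215,250),b1=(180,228,275,305),b0=(180,232,306,335)).items(): comp(bl|ye,n,b,0.04)
wh=(S<40)&(V>150)
comp(wh,'ring',(235,290,385,440),0.0)
comp(wh,'stripe',(165,200,378,412),0.06)
red=(H<8)&(S>110)&(V>120)
comp(red,'redline',(262,290,436,465),0.0)
E
```

```text
tray 5983 mean [0.5599 0.0175] rect [0.5666 0.0235] [0.3051 0.1646] 88.91 circ [0.5786 0.0233] 0.1635 z 0.0402
warmer 9391 mean [0.4934 0.3107] rect [0.4932 0.3104] [0.274  0.2101] 0.34 circ [0.4995 0.312 ] 0.154 z 0.0352
cap 291 mean [ 0.6009 -0.2382] rect [ 0.613  -0.2406] [0.0634 0.067 ] 17.89 circ [ 0.6105 -0.2341] 0.0407 z 0.0636
head 1502 mean [ 0.3774 -0.4171] rect [ 0.3759 -0.4015] [0.1265 0.1024] 85.01 circ [ 0.3762 -0.3983] 0.079 z 0.0988
yline 392 mean [0.5117 0.0216] rect [0.5243 0.0266] [0.2542 0.035 ] 82.34 circ [0.5087 0.0287] 0.1272 z 0.0407
y3 19 mean [0.549  0.1202] rect [0.5492 0.1204] [0.008  0.0094] 45.72 circ [0.5487 0.1198] 0.005 z 0.0416
y1 18 mean [ 0.5322 -0.0067] rect [ 0.5317 -0.0067] [0.0066 0.009 ] 89.89 circ [ 0.5317 -0.0078] 0.0051 z 0.04
y0 16 mean [ 0.5238 -0.0705] rect [ 0.5244 -0.0702] [0.0066 0.0089] 89.43 circ [ 0.5233 -0.0702] 0.0048 z 0.0406
b3 645 mean [0.563  0.1166] rect [0.5656 0.1112] [0.0753 0.094 ] 82.22 circ [0.562 0.112] 0.0554 z 0.0398
b1 569 mean [ 0.552  -0.0095] rect [ 0.5509 -0.0092] [0.0505 0.0917] 80.54 circ [ 0.551  -0.0069] 0.0509 z 0.0396
b0 541 mean [ 0.5434 -0.0723] rect [ 0.5428 -0.073 ] [0.0486 0.0909] 83.61 circ [ 0.5425 -0.0705] 0.0496 z 0.0396
ring 319 mean [ 0.4293 -0.2822] rect [ 0.4309 -0.2836] [0.0807 0.0835] 88.1 circ [ 0.4303 -0.2837] 0.0426 z 0.0008
stripe 25 mean [ 0.613  -0.2503] rect [ 0.6131 -0.2489] [0.009  0.0209] 29.55 circ [ 0.6114 -0.2498] 0.0106 z 0.0636
redline 56 mean [ 0.4042 -0.3595] rect [ 0.4042 -0.3595] [0.0482 0.005 ] 70.77 circ [ 0.4042 -0.3595] 0.0242 z -0.0001
```

View pics/zb.png

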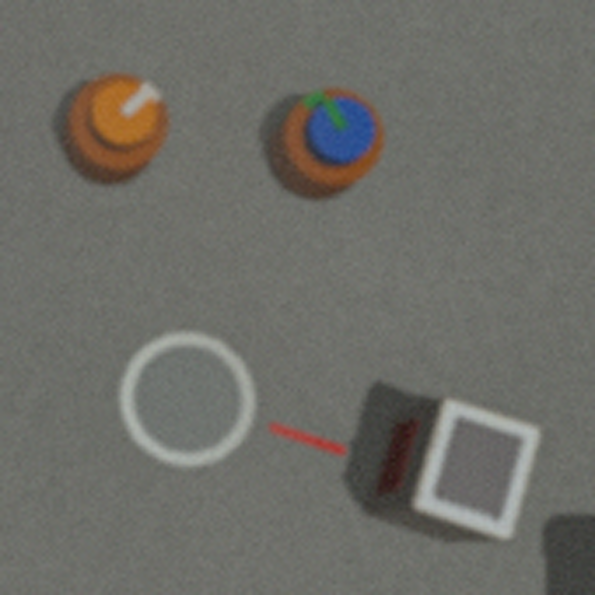

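View pics/zt.png

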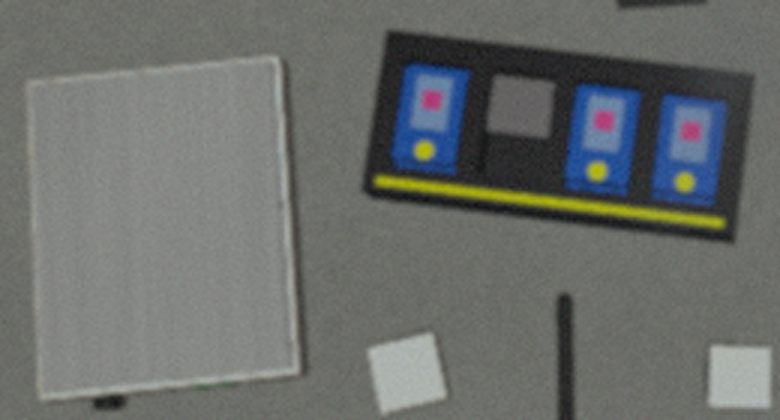

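```bash
for i in 1 2 3 4; do :; done
python3 -m creep '{"hand":[85,85,85,85,85],"delta_pos":[[-0.0319,-0.0324,0],[-0.0319,-0.0324,0],[-0.0319,-0.0324,0],[-0.0319,-0.0324,0],[-0.0319,-0.0324,0]],"turn":[0,0,0,0,0]}' 40
python3 -m creep '{"hand":[85,85,85,85,85],"delta_pos":[[-0.0319,-0.0324,0],[-0.0319,-0.0324,0],[-0.0319,-0.0324,0],[-0.0319,-0.0324,0],[-0.0319,-0.0324,0]],"turn":[0,0,0,0,0]}'
python3 -m creep '{"hand":[85,85,85,85,85],"delta_pos":[[-0.0319,-0.0324,0],[-0.0319,-0.0324,0],[-0.0319,-0.0324,0],[-0.0319,-0.0324,0],[-0.0319,-0.0324,0]],"turn":[0,0,0,0,0]}'
python3 -m creep '{"hand":[85,85,85,85,85],"delta_pos":[[-0.0319,-0.0324,0],[-0.0319,-0.0324,0],[-0.0319,-0.0324,0],[-0.0319,-0.0324,0],[-0.0319,-0.0324,0]],"turn":[0,0,0,0,0]}'
python3 -m creep '{"hand":[85,85,85,85,85],"delta_pos":[[-0.0319,-0.0324,0],[-0.0319,-0.0324,0],[-0.0319,-0.0324,0],[-0.0319,-0.0324,0],[0,0,0]],"turn":[0,0,0,0,0]}'
python3 - <<'E'
from h import *
st()
c=cam('wrist','w1'); print(np.round(c['origin'],3))
for t in ['bottle','bottle_label','reader']:
    for d in env.pinpoint('wrist',t)[:3]: print(t,round(d['score'],2),np.round(d['location'],1),np.round(bydepth(c,d['location']),3))
# warmer corners, from zoomed top picture
c=cam('top')
P=[atz(c,(160+y/3,90+x/3),0.035)[:2] for x,y in [(27,82),(279,57),(299,374),(40,399)]]
print(np.round(P,4),'centre',np.round(np.mean(P,0),4))
E
```

```text
clock: 1.97
tcp_pos: [0.2349, 0.3982, 0.2197]
orientation: [0.0, 0.125, 0.992, 0.0]
wrist_force: [0.3, 0.7, -0.2]
finger_gap: 0.0852
clock: 2.38
tcp_pos: [0.3264, 0.2408, 0.22]
orientation: [0.0, 0.125, 0.992, 0.0]
wrist_force: [1.0, -0.1, 0.5]
finger_gap: 0.0848
clock: 2.8
tcp_pos: [0.4178, 0.0832, 0.22]
orientation: [0.0, 0.126, 0.992, 0.0]
wrist_force: [0.7, 0.5, 0.2]
finger_gap: 0.0847
clock: 3.22
tcp_pos: [0.5091, -0.0742, 0.2198]
orientation: [0.0, 0.126, 0.992, 0.0]
wrist_force: [1.0, 0.9, -0.1]
finger_gap: 0.085
clock: 3.63
tcp_pos: [0.584, -0.2041, 0.2179]
orientation: [0.001, 0.128, 0.992, -0.001]
wrist_force: [-0.2, -0.3, -0.4]
finger_gap: 0.0848
t 3.63 tcp [ 0.584  -0.2041  0.2179] toolx [-0.967  0.254 -0.001] tooly [ 0.254  0.967 -0.002] toolz [ 0.001 -0.002 -1.   ] gap 0.0848 F [-0.2 -0.3 -0.4] j [-0.47  0.4   0.17  1.34 -0.   -0.21]
[ 0.504 -0.184  0.373]
bottle 0.98 [221.3 301.9] [ 0.587 -0.23   0.064]
bottle 0.27 [253.8 286. ] [ 0.611 -0.251  0.065]
bottle_label 0.57 [251.7 288. ] [ 0.609 -0.249  0.065]
reader 0.66 [ 51.1 202.8] [ 0.431 -0.28   0.002]
[[0.6043 0.416 ]
 [0.6215 0.229 ]
 [0.3859 0.2076]
 [0.3696 0.3937]] centre [0.4953 0.3116]
```

View pics/w1.png

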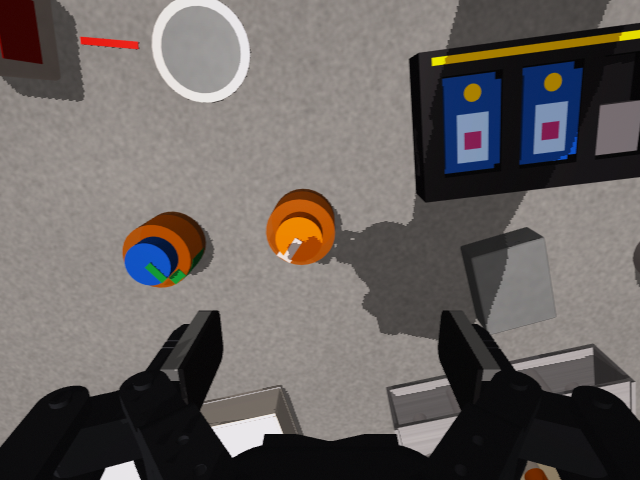

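```bash
python3 - <<'E'
from h import *
c=cam('wrist'); p=c['pixels']; D=c['depth']
hsv=cv2.cvtColor(p,cv2.COLOR_RGB2HSV); H,S,V=[hsv[...,i].astype(int) for i in range(3)]
r,k=np.mgrid[0:480,0:640]
d=np.stack([(k-c['cx'])/c['fx'],(r-c['cy'])/c['fy'],np.ones_like(D)],-1)*D[...,None]
W=(rot(c['orientation']).apply(d.reshape(-1,3))+np.array(c['origin'])).reshape(480,640,3)
near=np.hypot(W[...,0]-0.6,W[...,1]+0.236)<0.045
cap=near&(W[...,2]>0.06)&(W[...,2]<0.07)
P=W[cap][:,:2].astype(np.float32); print(len(P),P.mean(0),cv2.minEnclosingCircle(P))
wh=(S<60)&(V>140)
s=cap&wh; Q=W[s][:,:2]; print('stripe on cap',len(Q),Q.mean(0))
cc=P.mean(0); v=Q.mean(0)-cc; print('angle',np.degrees(np.arctan2(v[1],v[0])))
sh=near&wh&(W[...,2]<0.055)&(W[...,2]>0.01); Q=W[sh]; print('shoulder/label white',len(Q),Q.mean(0)); v=Q.mean(0)[:2]-cc; print('angle',np.degrees(np.arctan2(v[1],v[0])))
cv2.imwrite('pics/wz.png',cv2.resize(p[140:340,200:400,::-1],None,fx=3,fy=3,interpolation=cv2.INTER_CUBIC))
st()
E
```

```text
1647 [ 0.60035187 -0.23664594] ((0.6011132001876831, -0.2369174063205719), 0.020333638414740562)
stripe on cap 131 [ 0.6084983 -0.2458087]
angle -48.360353748907436
shoulder/label white 42 [ 0.61981081 -0.25880101  0.04702726]
angle -48.70695034340249
t 3.93 tcp [ 0.581  -0.197   0.2201] toolx [-0.969  0.248  0.   ] tooly [0.248 0.969 0.   ] toolz [-0.  0. -1.] gap 0.0852 F [-1.   0.6  0.1] j [-0.46  0.39  0.16  1.34  0.   -0.21]
```

```bash

python3 -m creep '{"hand":[85,85,85,85,85],"delta_pos":[[-0.0184,-0.0211,0],[-0.0183,-0.021,0],[0,0,0.04],[0,0,0.045],[0,0,0.045]],"turn":[0,0,0,0,0]}' 40
python3 -m creep '{"hand":[85,85,85,85,85],"delta_pos":[[0,0,0.045],[0,0,0.04],[0,0,0.0325],[0,0,0],[0,0,0]],"turn":[0,0,0,0,0]}'
python3 - <<'E'
from h import *
st(); cam('wrist','w2'); cam('scene','s2'); print(env.nose_length)
E
```

```text
clock: 4.35
tcp_pos: [0.6024, -0.2377, 0.1163]
orientation: [0.002, 0.125, 0.992, -0.001]
wrist_force: [0.7, 0.5, -1.1]
finger_gap: 0.085
clock: 4.77
tcp_pos: [0.6002, -0.2364, 0.0211]
orientation: [-0.001, 0.125, 0.992, 0.001]
wrist_force: [0.8, 0.0, 0.2]
finger_gap: 0.0852
t 4.77 tcp [ 0.6002 -0.2364  0.0211] toolx [-0.969  0.248  0.003] tooly [0.248 0.969 0.001] toolz [-0.003  0.002 -1.   ] gap 0.0852 F [0.8 0.  0.2] j [-0.5   0.57 -0.07  0.94  0.   -0.25]
0.011
```

View pics/w2.png

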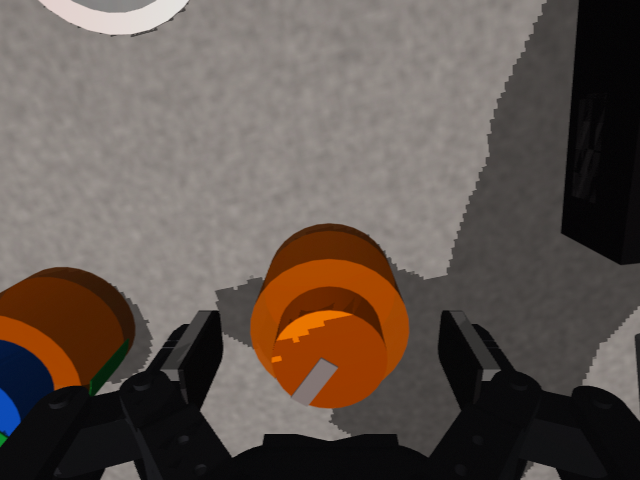

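View pics/s2.png

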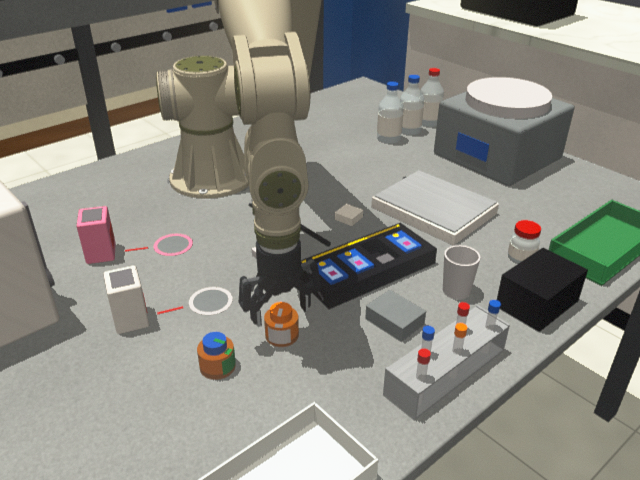

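```bash

python3 -m creep '{"hand":[40,40,40,40,40],"delta_pos":[[0,0,0],[0,0,0],[0,0,0],[0,0,0],[0,0,0]],"turn":[0,0,0,0,0]}' 40
python3 -m creep '{"hand":[40,40,40,40,40],"delta_pos":[[0,0,0],[0,0,0],[0,0,-0.02],[0,0,-0.02],[0,0,0]],"turn":[0,0,0,0,0]}' 40
python3 - <<'E'
from h import *
st(); c=cam('wrist','w3'); 
p=c['pixels']; D=c['depth']
hsv=cv2.cvtColor(p,cv2.COLOR_RGB2HSV); H,S,V=[hsv[...,i].astype(int) for i in range(3)]
r,k=np.mgrid[0:480,0:640]
d=np.stack([(k-c['cx'])/c['fx'],(r-c['cy'])/c['fy'],np.ones_like(D)],-1)*D[...,None]
W=(rot(c['orientation']).apply(d.reshape(-1,3))+np.array(c['origin'])).reshape(480,640,3)
near=np.hypot(W[...,0]-0.6,W[...,1]+0.236)<0.045
z0=np.percentile(W[near][:,2],90); 
cap=near&(abs(W[...,2]-z0)<0.004)&(S>100)|near&(abs(W[...,2]-z0)<0.004)&(S<60)&(V>110)
print(z0)
P=W[cap][:,:2].astype(np.float32); print(len(P),cv2.minEnclosingCircle(P))
s=cap&(S<60); Q=W[s][:,:2]; print(len(Q),Q.mean(0)); v=Q.mean(0)-np.array(cv2.minEnclosingCircle(P)[0]); print('angle',np.degrees(np.arctan2(v[1],v[0])))
E
```

```text
clock: 5.28
tcp_pos: [0.6031, -0.2388, 0.0248]
orientation: [0.002, 0.125, 0.992, -0.001]
wrist_force: [-0.6, 1.4, 7.8]
finger_gap: 0.06
clock: 5.7
tcp_pos: [0.6039, -0.2394, 0.058]
orientation: [0.003, 0.126, 0.992, -0.001]
wrist_force: [1.2, -0.8, -0.9]
finger_gap: 0.0594
t 5.7 tcp [ 0.6039 -0.2394  0.058 ] toolx [-0.968  0.249 -0.007] tooly [ 0.249  0.968 -0.002] toolz [ 0.006 -0.003 -1.   ] gap 0.0594 F [ 1.2 -0.8 -0.9] j [-0.5   0.54 -0.02  1.01  0.   -0.25]
0.15287070005660605
4 ((0.5829119086265564, -0.2513924837112427), 0.000659845070913434)
4 [ 0.58280054 -0.25132934]
angle 150.44828731586227
```

View pics/w3.png

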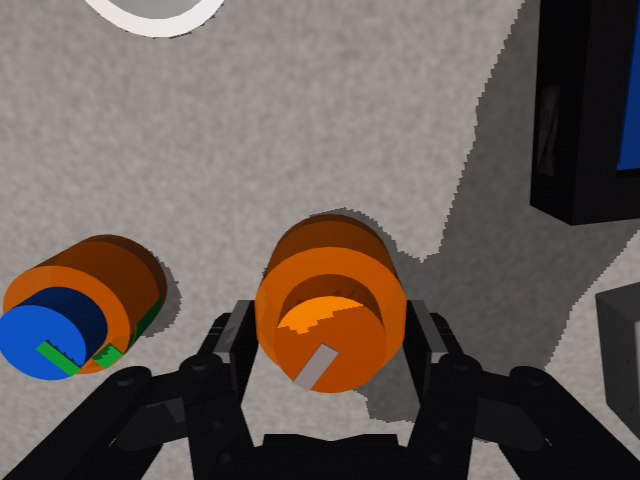

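```bash

python3 -m creep '{"hand":[40,40,40,40,40],"delta_pos":[[0.0385,-0.0219,0],[0.0385,-0.0219,0],[0.0385,-0.0219,0],[0.0385,-0.0219,0],[0.0384,-0.0219,0]],"turn":[0,0,0,0,0]}' 40
python3 -m creep '{"hand":[40,40,40,40,40],"delta_pos":[[0,0,0],[0,0,0],[0,0,0],[0,0,0],[0,0,0]],"turn":[1,1,1,1,1]}' 
python3 -m creep '{"hand":[40,40,40,40,40],"delta_pos":[[0,0,0],[0,0,0],[0,0,0],[0,0,0],[0,0,0]],"turn":[1,1,1,1,1]}' 
python3 -m creep '{"hand":[40,40,40,40,40],"delta_pos":[[0,0,0],[0,0,0],[0,0,0],[0,0,0],[0,0,0]],"turn":[1,1,0.1,0,0]}' 
cat >> h.py <<'E'
def cloud(c):
    D=c['depth']; r,k=np.mgrid[0:480,0:640]
    d=np.stack([(k-c['cx'])/c['fx'],(r-c['cy'])/c['fy'],np.ones_like(D)],-1)*D[...,None]
    return (rot(c['orientation']).apply(d.reshape(-1,3))+np.array(c['origin'])).reshape(480,640,3)
def hsvof(c):
    h=cv2.cvtColor(c['pixels'],cv2.COLOR_RGB2HSV); return [h[...,i].astype(int) for i in range(3)]
def bottle(c,xy,zc):
    W=cloud(c); H,S,V=hsvof(c)
    near=np.hypot(W[...,0]-xy[0],W[...,1]-xy[1])<0.045
    top=near&(abs(W[...,2]-zc)<0.006)
    wh=(S<70)&(V>100)
    og=(S>150)&(H<22)
    cap=top&(og|wh); s=top&wh
    P=W[cap][:,:2].astype(np.float32); (cx,cy),r=cv2.minEnclosingCircle(P)
    print('cap',len(P),'c',round(cx,4),round(cy,4),'mean',np.round(P.mean(0),4),'r',round(r,4),'z',np.median(W[cap][:,2]).round(4))
    if s.sum()>3:
        v=W[s][:,:2].mean(0)-[cx,cy]; print('label angle',round(np.degrees(np.arctan2(v[1],v[0])),1),s.sum())
E
python3 - <<'E'
from h import *
s,M=st(); c=cam('wrist','w4'); 
W=cloud(c); H,S,V=hsvof(c); m=(S>150)&(H<22)&(W[...,2]>0.05); print(np.percentile(W[m][:,2],[5,50,80,90,97]))
zc=np.percentile(W[m][:,2],80)
bottle(c,s['tcp_pos'][:2],zc)
st();c=cam('top','t4'); bottle(c,s['tcp_pos'][:2],zc)
E
```

```text
clock: 6.17
tcp_pos: [0.4287, -0.2843, 0.0529]
orientation: [-0.0, 0.125, 0.992, 0.0]
wrist_force: [-0.5, -1.0, -0.6]
finger_gap: 0.0593
clock: 6.58
tcp_pos: [0.4301, -0.2845, 0.0531]
orientation: [-0.0, 0.34, 0.941, 0.0]
wrist_force: [-0.9, -0.5, -1.8]
finger_gap: 0.0593
clock: 7.0
tcp_pos: [0.4303, -0.2843, 0.053]
orientation: [-0.0, 0.535, 0.845, 0.0]
wrist_force: [-0.6, 0.2, -1.3]
finger_gap: 0.0593
clock: 7.42
tcp_pos: [0.4304, -0.2844, 0.0533]
orientation: [-0.0, 0.607, 0.794, 0.0]
wrist_force: [0.4, -0.1, -1.3]
finger_gap: 0.0594
t 7.42 tcp [ 0.4304 -0.2844  0.0533] toolx [-0.262  0.965  0.   ] tooly [ 0.965  0.262 -0.   ] toolz [-0.  0. -1.] gap 0.0594 F [ 0.4 -0.1 -1.3] j [-0.74  0.31 -0.38  0.87  0.    0.57]
[0.0573501  0.07616667 0.09296402 0.0933393  0.09378554]
cap 9332 c 0.4377 -0.2843 mean [ 0.4294 -0.2804] r 0.0374 z 0.093
label angle -145.6 897
t 7.47 tcp [ 0.4305 -0.2845  0.0534] toolx [-0.262  0.965  0.   ] tooly [ 0.965  0.262 -0.   ] toolz [-0.  0. -1.] gap 0.0593 F [ 0.2 -0.8 -1.1] j [-0.74  0.31 -0.38  0.87  0.    0.57]
cap 5 c 0.4428 -0.2688 mean [ 0.442  -0.2684] r 0.0038 z 0.0876
```

View pics/w4.png

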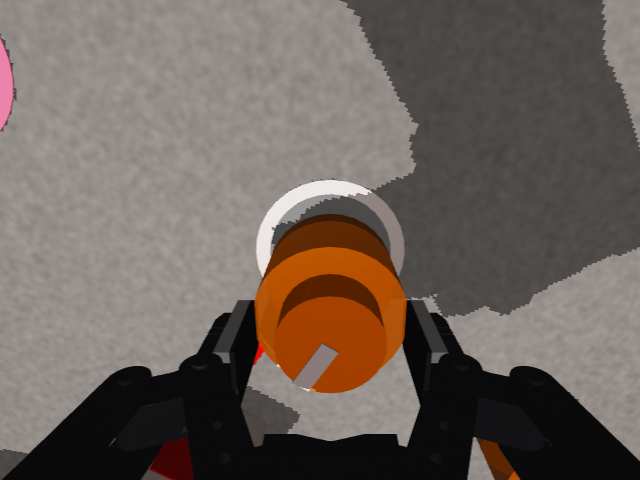

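```bash

python3 - <<'E'
from h import *
c=cam('wrist'); W=cloud(c); H,S,V=hsvof(c)
og=(S>150)&(H<22)&(abs(W[...,2]-0.093)<0.003)
n,lab,stt,cen=cv2.connectedComponentsWithStats(og.astype(np.uint8)); i=1+np.argmax(stt[1:,4])
P=W[lab==i][:,:2].astype(np.float32); cc,r=cv2.minEnclosingCircle(P); print(cc,r)
m=(S<70)&(abs(W[...,2]-0.093)<0.003)&(np.hypot(W[...,0]-cc[0],W[...,1]-cc[1])<0.0205)
v=W[m][:,:2].mean(0)-cc; print(m.sum(),np.degrees(np.arctan2(v[1],v[0])))
E
python3 -m creep '{"hand":[40,40,40,40,40],"delta_pos":[[0,0,0.01],[0,0,0.01],[0,0,0.01],[0,0,0.004],[0,0,0]],"turn":[0,0,0,0,0]}'
python3 -m creep '{"hand":[40,40,40,40,40],"delta_pos":[[0,0,0.001],[0,0,0.001],[0,0,0],[0,0,0],[0,0,0]],"turn":[0,0,0,0,0]}'
```

```text
(0.42992323637008667, -0.28272679448127747) 0.02084232121706009
896 -109.28801682209338
clock: 7.98
tcp_pos: [0.4299, -0.2838, 0.0252]
orientation: [-0.001, 0.608, 0.794, 0.0]
wrist_force: [0.1, -0.4, -0.7]
finger_gap: 0.0594
clock: 8.4
tcp_pos: [0.4306, -0.2845, 0.0249]
orientation: [-0.0, 0.608, 0.794, 0.0]
wrist_force: [-0.7, 1.5, 2.1]
finger_gap: 0.0596
```

Touched down (force +2). Release gently, rise and check.

```bash

python3 -m creep '{"hand":[64,68,75,85,85],"delta_pos":[[0,0,0],[0,0,0],[0,0,0],[0,0,0],[0,0,0]],"turn":[0,0,0,0,0]}'
python3 -m creep '{"hand":[85,85,85,85,85],"delta_pos":[[0,0,0],[0,0,-0.02],[0,0,-0.04],[0,0,-0.045],[0,0,-0.045]],"turn":[0,0,0,0,0]}'
python3 -m creep '{"hand":[85,85,85,85,85],"delta_pos":[[0,0,-0.045],[0,0,-0.04],[0,0,0],[0,0,0],[0,0,0]],"turn":[0,0,0,0,0]}'
cat >> h.py <<'E'
def bot(n,zc=0.064,xy=(0.43,-0.284),rad=0.06):
    c=cam(n); W=cloud(c); H,S,V=hsvof(c)
    og=(S>140)&(H<22)&(abs(W[...,2]-zc)<0.005)&(np.hypot(W[...,0]-xy[0],W[...,1]-xy[1])<rad)
    k,lab,stt,cen=cv2.connectedComponentsWithStats(og.astype(np.uint8))
    if k<2: print('no cap'); return c
    i=1+np.argmax(stt[1:,4])
    P=W[lab==i][:,:2].astype(np.float32); cc,r=cv2.minEnclosingCircle(P)
    m=(S<80)&(abs(W[...,2]-zc)<0.005)&(np.hypot(W[...,0]-cc[0],W[...,1]-cc[1])<0.0205)
    v=W[m][:,:2].mean(0)-cc if m.sum() else np.zeros(2)
    print(n,'cap',np.round(cc,4),'r',round(r,4),len(P),'label',np.degrees(np.arctan2(v[1],v[0])).round(1),m.sum())
    return c
E
python3 - <<'E'
from h import *
s,M=st(); c=bot('wrist'); cv2.imwrite('pics/w5.png',c['pixels'][:,:,::-1]); c=cam('scene','s5')
c=cam('wrist'); W=cloud(c); H,S,V=hsvof(c)
wh=(S<40)&(V>170)&(abs(W[...,2])<0.005)&(np.hypot(W[...,0]-.43,W[...,1]+.284)<0.06); P=W[wh][:,:2].astype(np.float32); print('ring',cv2.minEnclosingCircle(P))
E
```

```text
clock: 8.82
tcp_pos: [0.4307, -0.2847, 0.0249]
orientation: [0.0, 0.608, 0.794, 0.0]
wrist_force: [0.5, 0.3, 1.0]
finger_gap: 0.0847
clock: 9.23
tcp_pos: [0.43, -0.284, 0.1456]
orientation: [-0.001, 0.608, 0.794, 0.0]
wrist_force: [0.2, -0.5, 0.3]
finger_gap: 0.085
clock: 9.65
tcp_pos: [0.4304, -0.2844, 0.2123]
orientation: [-0.0, 0.608, 0.794, 0.0]
wrist_force: [-0.3, 0.3, -0.1]
finger_gap: 0.0849
t 9.65 tcp [ 0.4304 -0.2844  0.2123] toolx [-0.26   0.966  0.   ] tooly [ 0.966  0.26  -0.   ] toolz [-0.  0. -1.] gap 0.0849 F [-0.3  0.3 -0.1] j [-0.74  0.2  -0.12  1.25  0.    0.57]
wrist cap [ 0.4303 -0.2822] r 0.0204 1653 label -109.3 191
ring ((0.42982035875320435, -0.28261369466781616), 0.04323989525437355)
```

View pics/w5.png

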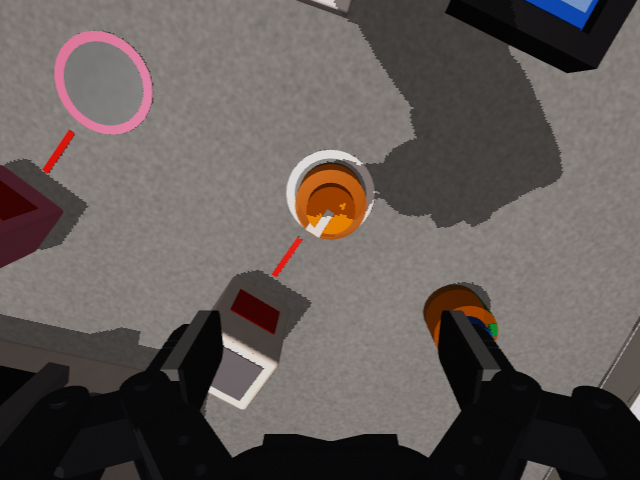

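View pics/s5.png

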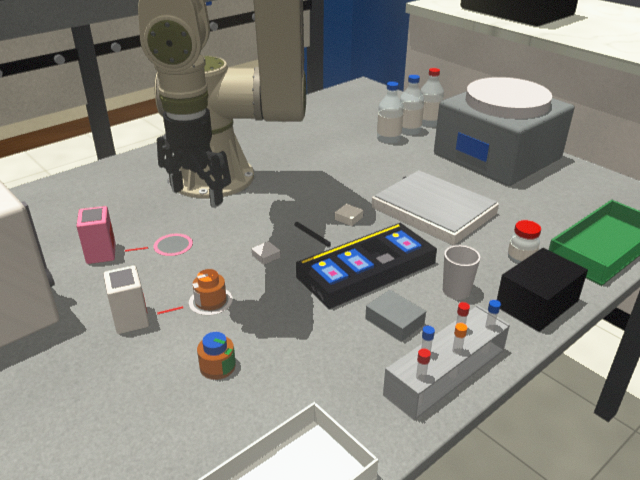

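```bash

python3 -m creep '{"hand":[85,85,85,85,85],"delta_pos":[[0,0,0],[0,0,0],[0,0,0],[0,0,0],[0,0,0]],"turn":[-1,-1,-1,-1,-1]}'
python3 -m creep '{"hand":[85,85,85,85,85],"delta_pos":[[0,0,0],[0,0,0],[0,0,0],[0,0,0],[0,0,0]],"turn":[-1,-1,-1,-1,-1]}'
python3 -m creep '{"hand":[60,30,0,0,0],"delta_pos":[[0,0,0],[0,0,0],[0,0,0],[0,0,0],[-0.0127,0.0404,0]],"turn":[-1,-1,-1,-0.5,0]}'
python3 -m creep '{"hand":[0,0,0,0,0],"delta_pos":[[-0.0127,0.0404,0],[-0.0127,0.0404,0],[-0.0127,0.0404,0],[-0.0127,0.0404,0],[-0.0127,0.0404,0]],"turn":[0,0,0,0,0]}'
python3 -m creep '{"hand":[0,0,0,0,0],"delta_pos":[[-0.0127,0.0404,0],[0,0,0],[0,0,0],[0,0,0],[0,0,0]],"turn":[0,0,0,0,0]}'
python3 - <<'E'
from h import *
s,M=st(); print(env.nose_length); c=cam('wrist','w6'); W=cloud(c); H,S,V=hsvof(c)
ye=(H>18)&(H<35)&(S>140)&(V>90)&(abs(W[...,2]-0.04)<0.006)
k,lab,stt,cen=cv2.connectedComponentsWithStats(ye.astype(np.uint8))
for i in range(1,k):
    if stt[i,4]>20:
        P=W[lab==i]; print(stt[i,4],np.round(P.mean(0),4),np.round(P.min(0),4),np.round(P.max(0),4))
bl=(H>100)&(H<130)&(S>100)
E
```

```text
clock: 10.22
tcp_pos: [0.43, -0.284, 0.2113]
orientation: [-0.001, 0.42, 0.907, 0.0]
wrist_force: [0.5, -0.9, -0.3]
finger_gap: 0.0851
clock: 10.63
tcp_pos: [0.43, -0.284, 0.2113]
orientation: [-0.001, 0.214, 0.977, 0.001]
wrist_force: [0.4, 0.3, -0.5]
finger_gap: 0.085
clock: 11.05
tcp_pos: [0.4435, -0.257, 0.2112]
orientation: [-0.001, 0.067, 0.998, -0.0]
wrist_force: [0.9, -0.4, 0.1]
finger_gap: 0.0249
clock: 11.47
tcp_pos: [0.5158, -0.0985, 0.2115]
orientation: [-0.001, 0.065, 0.998, 0.0]
wrist_force: [0.1, 0.2, 0.9]
finger_gap: -0.0001
clock: 11.88
tcp_pos: [0.5297, -0.0703, 0.2122]
orientation: [-0.001, 0.065, 0.998, 0.0]
wrist_force: [-0.7, -0.5, 0.6]
finger_gap: 0.0001
t 11.88 tcp [ 0.5297 -0.0703  0.2122] toolx [-0.991  0.13   0.001] tooly [ 0.13   0.991 -0.   ] toolz [-0.001  0.    -1.   ] gap 0.0001 F [-0.7 -0.5  0.6] j [-0.28  0.24 -0.07  1.26 -0.   -0.15]
0.011
2260 [0.5089 0.0287 0.0411] [ 0.4888 -0.0981  0.0386] [0.5294 0.1571 0.044 ]
183 [ 0.5228 -0.0698  0.041 ] [ 0.5165 -0.0761  0.0388] [ 0.5295 -0.0634  0.0429]
186 [ 0.5314 -0.0058  0.041 ] [ 0.5249 -0.0122  0.0388] [5.379e-01 4.000e-04 4.260e-02]
187 [0.5482 0.1207 0.0412] [0.5416 0.1139 0.039 ] [0.5549 0.1276 0.043 ]
```

View pics/w6.png

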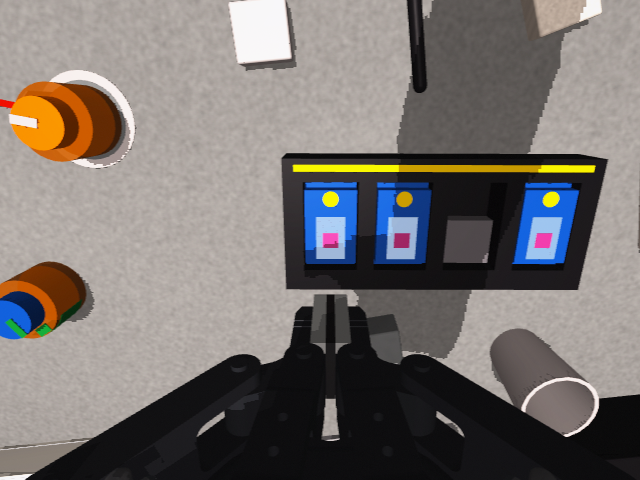

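```bash

python3 -m creep '{"hand":[0,0,0,0,0],"delta_pos":[[0.0094,-0.0007,0],[0,0,0.045],[0,0,0.045],[0,0,0.045],[0,0,0.04]],"turn":[0,0,0,0,0]}'
python3 -m creep '{"hand":[0,0,0,0,0],"delta_pos":[[0,0,0.02],[0,0,0],[0,0,0],[0,0,0.0025],[0,0,0.0025]],"turn":[0,0,0,0,0]}'
python3 -m creep '{"hand":[0,0,0,0,0],"delta_pos":[[0,0,0.0025],[0,0,0.0025],[0,0,0.0025],[0,0,0],[0,0,0]],"turn":[0,0,0,0,0]}'
python3 - <<'E'
from h import *
st(); cam('wrist','w7'); cam('scene','s7')
E
```

```text
clock: 12.35
tcp_pos: [0.5215, -0.0699, 0.0714]
orientation: [-0.0, 0.066, 0.998, 0.0]
wrist_force: [-0.2, -0.3, 0.0]
finger_gap: -0.0001
clock: 12.77
tcp_pos: [0.5244, -0.0698, 0.0549]
orientation: [0.002, 0.065, 0.998, -0.0]
wrist_force: [0.2, 0.7, 0.3]
finger_gap: 0.0002
clock: 13.18
tcp_pos: [0.5228, -0.0689, 0.0469]
orientation: [-0.0, 0.065, 0.998, 0.0]
wrist_force: [0.2, -0.3, -0.0]
finger_gap: -0.0001
t 13.18 tcp [ 0.5228 -0.0689  0.0469] toolx [-0.992  0.129  0.   ] tooly [0.129 0.992 0.   ] toolz [-0.  0. -1.] gap -0.0001 F [ 0.2 -0.3 -0. ] j [-0.28  0.34 -0.36  0.87  0.   -0.15]
```

View pics/w7.png

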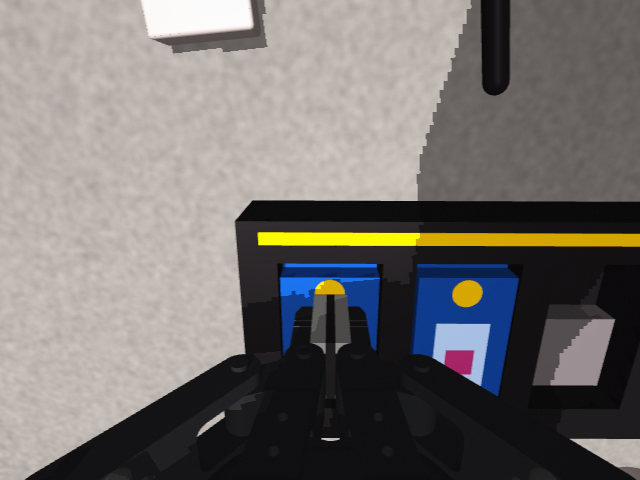

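```bash

python3 -m creep '{"hand":[0,0,0,0,0],"delta_pos":[[0,0,0.0025],[0,0,0.0025],[0,0,0.001],[0,0,0],[0,0,0]],"turn":[0,0,0,0,0]}'
python3 - <<'E'
from h import *
st(); cam('wrist','w8'); c=cam('scene')
cv2.imwrite('pics/s8.png',cv2.resize(c['pixels'][200:330,270:450,::-1],None,fx=4,fy=4,interpolation=cv2.INTER_CUBIC))
E
```

```text
clock: 13.7
tcp_pos: [0.5227, -0.069, 0.0419]
orientation: [-0.0, 0.065, 0.998, 0.0]
wrist_force: [0.5, 0.1, 1.2]
finger_gap: 0.0001
t 13.7 tcp [ 0.5227 -0.069   0.0419] toolx [-0.992  0.129  0.   ] tooly [0.129 0.992 0.   ] toolz [-0.  0. -1.] gap 0.0001 F [0.5 0.1 1.2] j [-0.28  0.35 -0.37  0.86  0.   -0.15]
```

View pics/s8.png

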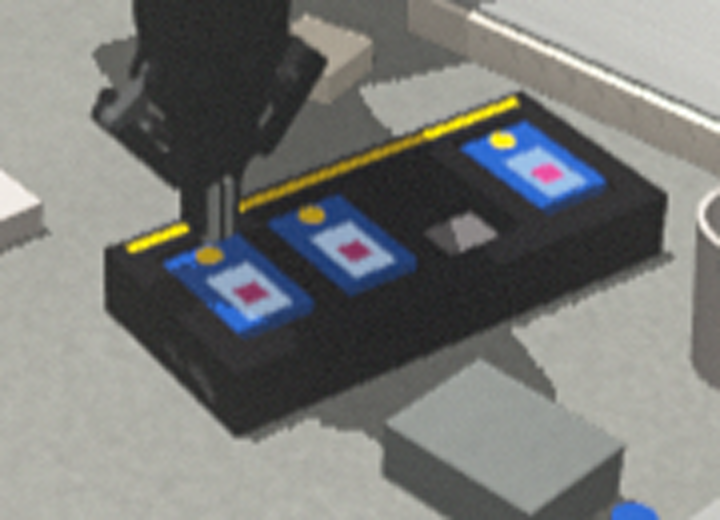

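View pics/w8.png

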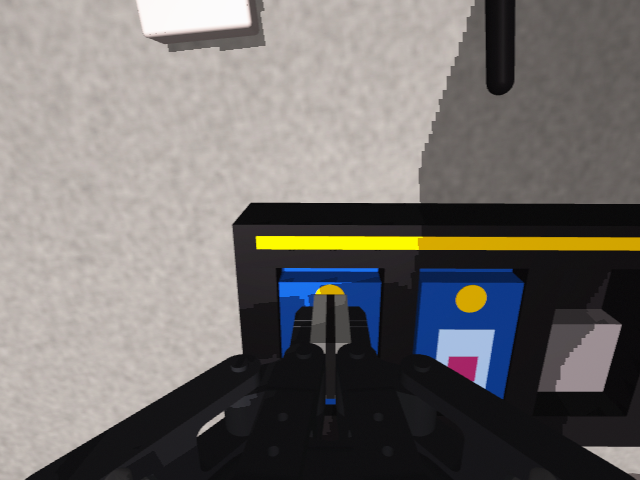

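```bash

python3 -m creep '{"hand":[0,0,0,0,0],"delta_pos":[[0,0,0.0025],[0,0,0.002],[0,0,0],[0,0,0],[0,0,0]],"turn":[0,0,0,0,0]}'
python3 -m creep '{"hand":[0,0,0,0,0],"delta_pos":[[0,0,0.0025],[0,0,0.0025],[0,0,0],[0,0,0],[0,0,0]],"turn":[0,0,0,0,0]}'
python3 - <<'E'
from h import *
st(); c=cam('scene')
cv2.imwrite('pics/s9.png',cv2.resize(c['pixels'][200:330,270:450,::-1],None,fx=4,fy=4,interpolation=cv2.INTER_CUBIC))
E
```

```text
clock: 14.22
tcp_pos: [0.5228, -0.069, 0.0384]
orientation: [-0.0, 0.065, 0.998, 0.0]
wrist_force: [0.1, -0.3, -0.9]
finger_gap: 0.0
clock: 14.63
tcp_pos: [0.5228, -0.069, 0.0344]
orientation: [-0.0, 0.065, 0.998, 0.0]
wrist_force: [0.6, 0.2, -0.8]
finger_gap: 0.0002
t 14.63 tcp [ 0.5228 -0.069   0.0344] toolx [-0.992  0.129  0.   ] tooly [0.129 0.992 0.   ] toolz [-0.  0. -1.] gap 0.0002 F [ 0.6  0.2 -0.8] j [-0.28  0.35 -0.38  0.84  0.   -0.15]
```

View pics/s9.png

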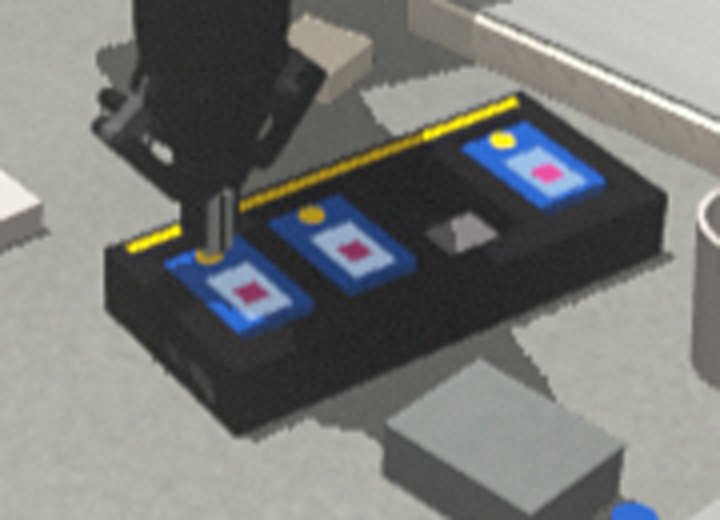

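```bash

python3 - <<'E'
from h import *
st(); c=cam('scene'); W=cloud(c)
for r in range(248,268,2):
    print(r,[tuple(np.round(W[r,k]*1000).astype(int)) for k in (320,322,324,326,328,330)], [tuple(c['pixels'][r,k]) for k in (324,)])
c=cam('wrist'); W=cloud(c)
print('wrist')
for r in range(270,350,8):
    print(r,[tuple(np.round(W[r,k]*1000).astype(int)) for k in (300,318,324,336,345,360)])
cv2.imwrite('pics/w10.png',c['pixels'][:,:,::-1])
E
```

```text
t 14.68 tcp [ 0.5229 -0.069   0.0345] toolx [-0.992  0.129 -0.   ] tooly [0.129 0.992 0.   ] toolz [ 0.  0. -1.] gap -0.0 F [0.4 0.5 0.6] j [-0.28  0.35 -0.38  0.84  0.   -0.15]
248 [(np.int64(534), np.int64(-87), np.int64(92)), (np.int64(536), np.int64(-84), np.int64(92)), (np.int64(533), np.int64(-75), np.int64(87)), (np.int64(533), np.int64(-70), np.int64(84)), (np.int64(527), np.int64(-59), np.int64(76)), (np.int64(451), np.int64(15), np.int64(1))] [(np.uint8(67), np.uint8(68), np.uint8(66))]
250 [(np.int64(527), np.int64(-81), np.int64(81)), (np.int64(532), np.int64(-80), np.int64(83)), (np.int64(533), np.int64(-76), np.int64(82)), (np.int64(532), np.int64(-69), np.int64(79)), (np.int64(529), np.int64(-62), np.int64(74)), (np.int64(497), np.int64(-27), np.int64(40))] [(np.uint8(98), np.uint8(100), np.uint8(96))]
252 [(np.int64(528), np.int64(-82), np.int64(77)), (np.int64(533), np.int64(-81), np.int64(79)), (np.int64(533), np.int64(-76), np.int64(77)), (np.int64(536), np.int64(-73), np.int64(77)), (np.int64(528), np.int64(-60), np.int64(67)), (np.int64(504), np.int64(-33), np.in
[... 4456 characters left out ...]
 (np.int64(512), np.int64(-66), np.int64(75)), (np.int64(513), np.int64(-63), np.int64(74)), (np.int64(518), np.int64(-58), np.int64(68))]
334 [(np.int64(514), np.int64(-79), np.int64(74)), (np.int64(512), np.int64(-72), np.int64(79)), (np.int64(512), np.int64(-70), np.int64(80)), (np.int64(513), np.int64(-66), np.int64(79)), (np.int64(513), np.int64(-63), np.int64(79)), (np.int64(518), np.int64(-58), np.int64(72))]
342 [(np.int64(515), np.int64(-79), np.int64(77)), (np.int64(512), np.int64(-72), np.int64(84)), (np.int64(512), np.int64(-70), np.int64(83)), (np.int64(513), np.int64(-66), np.int64(83)), (np.int64(513), np.int64(-63), np.int64(83)), (np.int64(517), np.int64(-59), np.int64(78))]
```

View pics/w10.png

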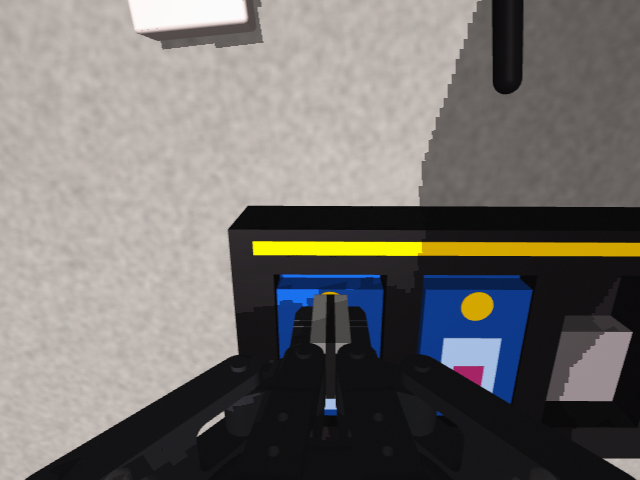

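```bash

python3 -m creep '{"hand":[0,0,0,0,0],"delta_pos":[[0,0,0.0025],[0,0,0.0025],[0,0,0],[0,0,0],[0,0,0]],"turn":[0,0,0,0,0]}'
python3 -m creep '{"hand":[0,0,0,0,0],"delta_pos":[[0,0,0.0025],[0,0,0.0025],[0,0,0],[0,0,0],[0,0,0]],"turn":[0,0,0,0,0]}'
python3 -m creep '{"hand":[0,0,0,0,0],"delta_pos":[[0,0,0.002],[0,0,0.002],[0,0,0],[0,0,0],[0,0,0]],"turn":[0,0,0,0,0]}'
python3 - <<'E'
from h import *
st(); c=cam('scene')
cv2.imwrite('pics/s11.png',cv2.resize(c['pixels'][200:330,270:450,::-1],None,fx=4,fy=4,interpolation=cv2.INTER_CUBIC))
E
```

```text
clock: 15.2
tcp_pos: [0.5228, -0.069, 0.0304]
orientation: [-0.0, 0.065, 0.998, 0.0]
wrist_force: [-0.4, -0.5, 0.4]
finger_gap: -0.0001
clock: 15.62
tcp_pos: [0.5229, -0.069, 0.0264]
orientation: [0.0, 0.065, 0.998, 0.0]
wrist_force: [-0.3, -0.4, -0.2]
finger_gap: -0.0001
clock: 16.03
tcp_pos: [0.5228, -0.069, 0.0233]
orientation: [-0.0, 0.065, 0.998, 0.0]
wrist_force: [-0.1, 0.1, -0.2]
finger_gap: -0.0004
t 16.03 tcp [ 0.5228 -0.069   0.0233] toolx [-0.992  0.129  0.   ] tooly [0.129 0.992 0.   ] toolz [-0.  0. -1.] gap -0.0004 F [-0.1  0.1 -0.2] j [-0.28  0.37 -0.39  0.81  0.   -0.15]
```

View pics/s11.png

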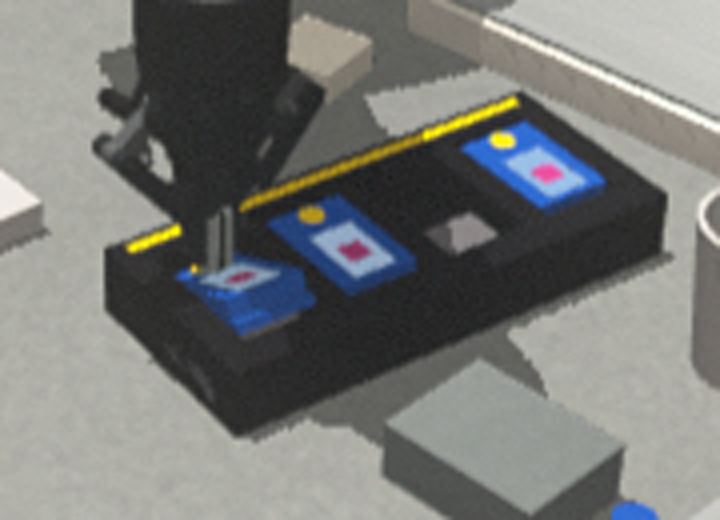

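```bash

python3 -m creep '{"hand":[0,0,0,0,0],"delta_pos":[[0,0,-0.005],[0,0,-0.01],[0,0,-0.03],[0,0,-0.03],[0,0,-0.02]],"turn":[0,0,0,0,0]}'
python3 -m creep '{"hand":[60,60,60,60,60],"delta_pos":[[-0.0306,-0.0007,0],[-0.0305,-0.0006,0],[0,0,0],[0,0,0],[0,0,0]],"turn":[0,0,0,0,0]}' 40
python3 -m creep '{"hand":[60,60,60,60,60],"delta_pos":[[0,0,0.02],[0,0,0.03],[0,0,0.01],[0,0,0],[0,0,0]],"turn":[0,0,0,0,0]}'
python3 - <<'E'
from h import *
st(); c=cam('scene'); W=cloud(c)
cv2.imwrite('pics/s12.png',cv2.resize(c['pixels'][200:330,270:450,::-1],None,fx=4,fy=4,interpolation=cv2.INTER_CUBIC))
c=cam('wrist','w12')
E
```

```text
clock: 16.5
tcp_pos: [0.5237, -0.0692, 0.102]
orientation: [0.001, 0.065, 0.998, -0.0]
wrist_force: [1.2, -0.4, -0.4]
finger_gap: -0.0001
clock: 16.92
tcp_pos: [0.5705, -0.0762, 0.0994]
orientation: [-0.0, 0.065, 0.998, 0.0]
wrist_force: [-0.2, 0.3, -0.3]
finger_gap: 0.0592
clock: 17.33
tcp_pos: [0.5701, -0.0761, 0.0512]
orientation: [-0.001, 0.065, 0.998, 0.0]
wrist_force: [0.2, 0.7, 0.7]
finger_gap: 0.0602
t 17.33 tcp [ 0.5701 -0.0761  0.0512] toolx [-0.992  0.129  0.002] tooly [0.129 0.992 0.   ] toolz [-0.002  0.001 -1.   ] gap 0.0602 F [0.2 0.7 0.7] j [-0.27  0.42 -0.23  0.92  0.   -0.14]
```

View pics/s12.png

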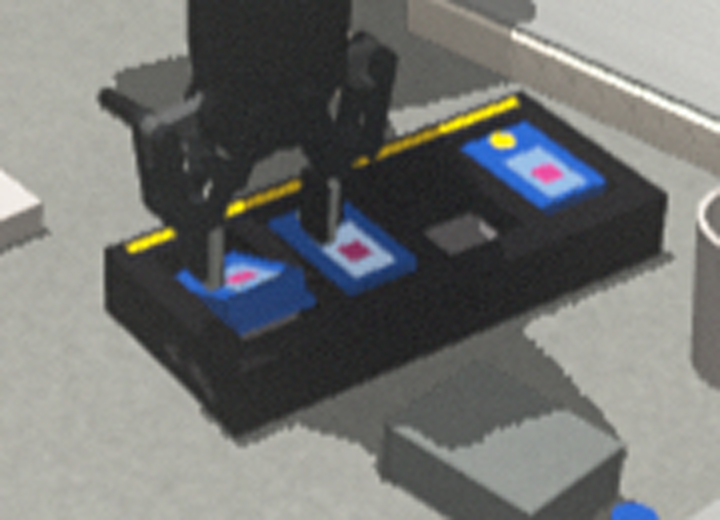

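View pics/w12.png

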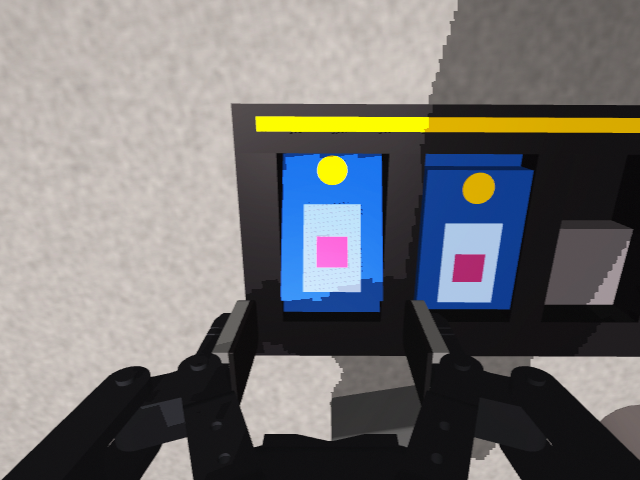

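```bash

python3 - <<'E'
from h import *
s,M=st(); c=cam('wrist'); W=cloud(c)
# lowest points of dark/grey finger pixels near pads
for k0,k1 in ((205,262),(400,455)):
    sub=W[295:340,k0:k1].reshape(-1,3); 
    q=sub[(sub[:,2]>0.048)]; 
    print(np.round(q[np.argsort(q[:,2])[:400:40]],3).tolist())
for r in range(296,330,4): print(r,[tuple((W[r,k]*1000).round().astype(int).tolist()) for k in (236,240,244,248,412,416,420,424)])
sc=cam('scene'); W=cloud(sc)
for r in range(250,276,2): print(r,[tuple((W[r,k]*1000).round().astype(int).tolist()) for k in (320,322,324,326)],[tuple((W[r-10,k]*1000).round().astype(int).tolist()) for k in (350,352,354)])
E
```

```text
t 17.43 tcp [ 0.5717 -0.0765  0.0524] toolx [-0.992  0.129 -0.001] tooly [ 0.129  0.992 -0.   ] toolz [ 0.001 -0.    -1.   ] gap 0.0601 F [0.6 0.2 0.2] j [-0.27  0.42 -0.23  0.92  0.   -0.14]
[[0.568, -0.107, 0.069], [0.571, -0.107, 0.072], [0.575, -0.108, 0.073], [0.557, -0.106, 0.074], [0.569, -0.107, 0.075], [0.572, -0.107, 0.076], [0.559, -0.116, 0.077], [0.57, -0.107, 0.078], [0.56, -0.116, 0.078], [0.557, -0.108, 0.079]]
[[0.582, -0.048, 0.069], [0.573, -0.047, 0.072], [0.583, -0.048, 0.073], [0.569, -0.046, 0.074], [0.57, -0.046, 0.075], [0.565, -0.045, 0.076], [0.565, -0.042, 0.077], [0.57, -0.037, 0.077], [0.565, -0.043, 0.078], [0.565, -0.04, 0.079]]
296 [(590, -137, 0), (589, -134, 2), (591, -132, 0), (571, -117, 40), (581, -38, 41), (582, -36, 39), (582, -34, 41), (582, -32, 41)]
300 [(592, -137, 2), (557, -111, 72), (557, -109, 73), (557, -108, 73), (565, -44, 73), (566, -42, 72), (566, -41, 72), (584, -32, 41)]
304 [(556, -111, 78), (557, -110, 76), (557, -109, 76), (557, -107, 77), (565, -45, 77), (565, -43, 76), (565, -42, 77), (565, -40, 77)]
308 [(556, -111, 79), (5
[... 1713 characters left out ...]
, -117, 90), (579, -116, 93), (577, -109, 88)] [(579, -48, 85), (587, -50, 90), (586, -44, 86)]
266 [(572, -120, 86), (571, -114, 82), (581, -118, 89), (578, -111, 85)] [(580, -49, 80), (586, -50, 84), (589, -47, 84)]
268 [(575, -123, 84), (574, -117, 80), (578, -115, 82), (578, -110, 80)] [(581, -50, 76), (587, -50, 80), (587, -45, 77)]
270 [(574, -122, 79), (573, -116, 75), (579, -116, 78), (579, -111, 75)] [(582, -50, 72), (584, -47, 72), (556, -13, 40)]
272 [(544, -96, 43), (575, -117, 72), (579, -116, 73), (556, -90, 47)] [(558, -27, 43), (558, -21, 40), (562, -18, 41)]
274 [(548, -99, 42), (552, -98, 44), (561, -100, 50), (564, -97, 51)] [(563, -31, 42), (566, -28, 43), (563, -20, 37)]
```

```bash

python3 -m creep '{"hand":[60,60,60,60,60],"delta_pos":[[0,0,0.015],[0,0,0.0174],[0,0,0],[0,0,0],[0,0,0]],"turn":[0,0,0,0,0]}' 50
python3 -m creep '{"hand":[36,36,36,36,36],"delta_pos":[[0,0,0],[0,0,0],[0,0,0],[0,0,0],[0,0,0]],"turn":[0,0,0,0,0]}' 50
python3 - <<'E'
from h import *
st(); c=cam('scene')
cv2.imwrite('pics/s13.png',cv2.resize(c['pixels'][200:330,270:450,::-1],None,fx=4,fy=4,interpolation=cv2.INTER_CUBIC))
E
```

```text
clock: 17.95
tcp_pos: [0.5717, -0.0765, 0.0263]
orientation: [0.0, 0.065, 0.998, -0.0]
wrist_force: [0.7, 0.3, 0.5]
finger_gap: 0.0601
clock: 18.37
tcp_pos: [0.572, -0.0766, 0.0265]
orientation: [0.001, 0.065, 0.998, -0.0]
wrist_force: [0.5, 0.6, 6.1]
finger_gap: 0.0447
t 18.37 tcp [ 0.572  -0.0766  0.0265] toolx [-0.992  0.129 -0.002] tooly [ 0.129  0.992 -0.   ] toolz [ 0.002 -0.001 -1.   ] gap 0.0447 F [0.5 0.6 6.1] j [-0.27  0.44 -0.26  0.86  0.   -0.14]
```

View pics/s13.png

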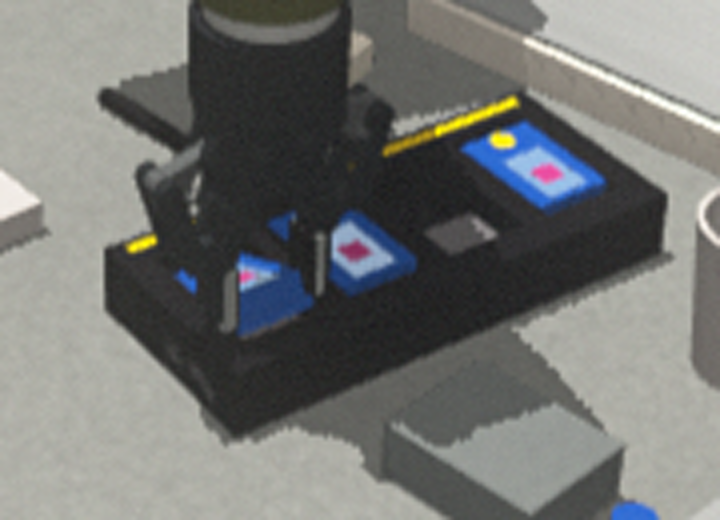

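```bash

python3 -m creep '{"hand":[36,36,36,36,36],"delta_pos":[[0,0,-0.01],[0,0,-0.02],[0,0,-0.03],[0,0,-0.03],[0,0,-0.03]],"turn":[0,0,0,0,0]}' 50
python3 -m creep '{"hand":[36,36,36,36,36],"delta_pos":[[0,0,-0.03],[0,0,0],[0,0,0],[0,0,0],[0,0,0]],"turn":[0,0,0,0,0]}' 50
python3 - <<'E'
from h import *
st(); c=cam('scene','s14'); cam('wrist','w14'); bot('top')
E
```

```text
clock: 18.83
tcp_pos: [0.5707, -0.0762, 0.1224]
orientation: [-0.0, 0.065, 0.998, 0.0]
wrist_force: [-0.0, -0.1, -1.4]
finger_gap: 0.0446
clock: 19.25
tcp_pos: [0.5701, -0.0761, 0.1439]
orientation: [-0.001, 0.065, 0.998, 0.0]
wrist_force: [-0.7, -0.7, -1.9]
finger_gap: 0.0444
t 19.25 tcp [ 0.5701 -0.0761  0.1439] toolx [-0.992  0.129  0.003] tooly [0.129 0.992 0.   ] toolz [-0.003  0.001 -1.   ] gap 0.0444 F [-0.7 -0.7 -1.9] j [-0.27  0.35 -0.09  1.13  0.   -0.14]
top cap [ 0.4311 -0.2832] r 0.0206 227 label -108.3 36
```

View pics/s14.png

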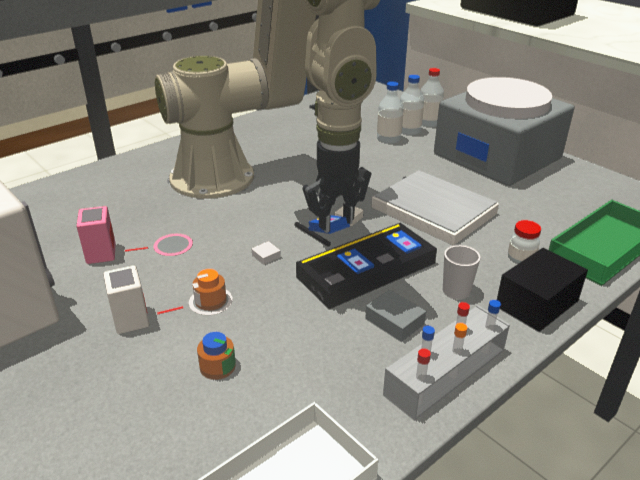

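View pics/w14.png

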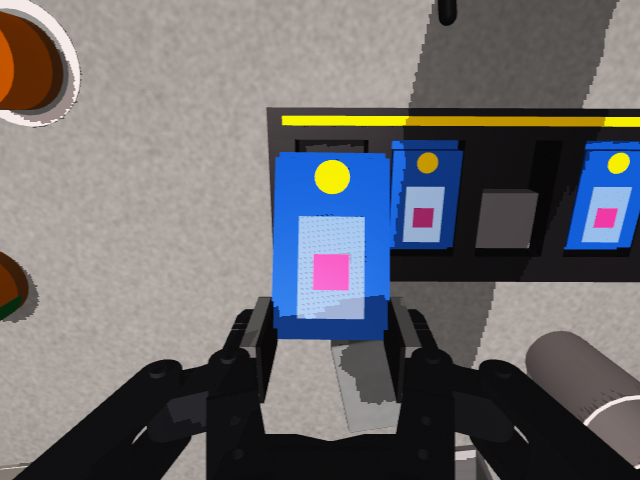

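```bash

python3 -m creep '{"hand":[36,36,36,36,36],"delta_pos":[[0,0,0],[0,0,0],[0,0,0],[-0.00354,0.0457,0],[-0.00354,0.0457,0]],"turn":[-0.9,-0.9,-0.74,0,0]}' 50
python3 -m creep '{"hand":[36,36,36,36,36],"delta_pos":[[-0.00354,0.0457,0],[-0.00354,0.0457,0],[-0.00354,0.0457,0],[-0.00354,0.0457,0],[-0.00354,0.0457,0]],"turn":[0,0,0,0,0]}'
python3 -m creep '{"hand":[36,36,36,36,36],"delta_pos":[[-0.00354,0.0457,0],[-0.00354,0.0457,0],[-0.00354,0.0457,0],[-0.00354,0.0457,0],[-0.00354,0.0457,0]],"turn":[0,0,0,0,0]}'
python3 -m creep '{"hand":[36,36,36,36,36],"delta_pos":[[0,0,0],[0,0,0],[0,0,0.02],[0,0,0.02],[0,0,0.02]],"turn":[0,0,0,0,0]}'
python3 - <<'E'
from h import *
s,M=st(); c=cam('wrist','w15'); W=cloud(c); H,S,V=hsvof(c)
m=(H>100)&(H<130)&(S>100)&(V>60)&(W[...,2]>0.05)
k,lab,stt,_=cv2.connectedComponentsWithStats(m.astype(np.uint8)); i=1+np.argmax(stt[1:,4]); P=W[lab==i]
print(len(P),P.min(0).round(4),P.max(0).round(4))
A=np.c_[P[:,:2],np.ones(len(P))]; co=np.linalg.lstsq(A,P[:,2],rcond=None)[0]; print('plane',co, 'tilt',np.degrees(np.arctan(np.hypot(*co[:2]))))
w=np.array([.4953,.3116]); q=P[:,:2]-w; a=np.radians(5.2); X=q@[np.cos(a),np.sin(a)]; Y=q@[-np.sin(a),np.cos(a)]
print('warmer frame x',X.min(),X.max(),'y',Y.min(),Y.max())
E
```

```text
clock: 19.82
tcp_pos: [0.57, -0.0039, 0.1445]
orientation: [-0.0, -0.044, 0.999, 0.0]
wrist_force: [0.9, 0.0, -0.6]
finger_gap: 0.0443
clock: 20.23
tcp_pos: [0.5667, 0.182, 0.1447]
orientation: [-0.001, -0.046, 0.999, -0.0]
wrist_force: [0.9, -0.9, -1.6]
finger_gap: 0.0441
clock: 20.65
tcp_pos: [0.564, 0.3653, 0.1445]
orientation: [-0.001, -0.046, 0.999, -0.0]
wrist_force: [1.9, 0.2, -0.9]
finger_gap: 0.0438
clock: 21.07
tcp_pos: [0.5648, 0.3624, 0.0966]
orientation: [-0.0, -0.045, 0.999, -0.0]
wrist_force: [0.5, 0.6, -1.0]
finger_gap: 0.0446
t 21.07 tcp [0.5648 0.3624 0.0966] toolx [-0.996 -0.091  0.   ] tooly [-0.091  0.996 -0.   ] toolz [-0. -0. -1.] gap 0.0446 F [ 0.5  0.6 -1. ] j [ 0.45  0.55  0.11  1.13 -0.    0.36]
13698 [0.4829 0.3343 0.0801] [0.5758 0.3846 0.2514]
plane [ 0.31114229  0.025291   -0.06672898] tilt 17.336718355490863
warmer frame x -0.00845662182734001 0.08412083134730194 y 0.020777035505283394 0.06728310262342749
```

View pics/w15.png

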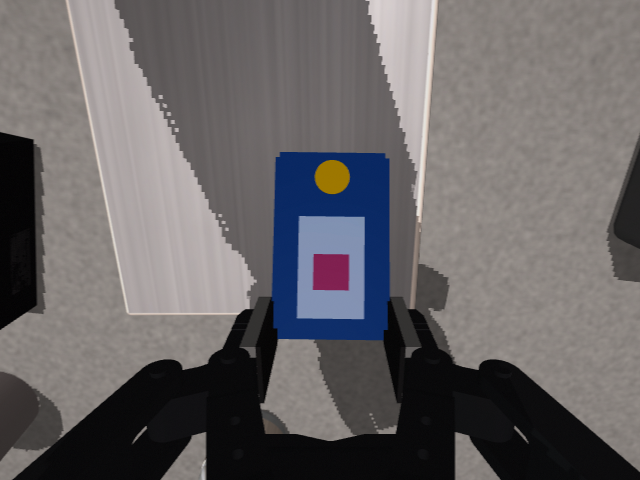

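```bash

python3 -m creep '{"hand":[36,36,36,36,36],"delta_pos":[[0,0,0.02],[0,0,0.023],[0,0,0],[0,0,0.0025],[0,0,0.0025]],"turn":[0,0,0,0,0]}' 50
python3 -m creep '{"hand":[36,36,36,36,36],"delta_pos":[[0,0,0.0025],[0,0,0.0025],[0,0,0],[0,0,0],[0,0,0]],"turn":[0,0,0,0,0]}' 25
python3 - <<'E'
from h import *
st(); c=cam('scene')
cv2.imwrite('pics/s16.png',cv2.resize(c['pixels'][140:270,340:520,::-1],None,fx=4,fy=4,interpolation=cv2.INTER_CUBIC))
E
```

```text
clock: 21.53
tcp_pos: [0.5653, 0.3632, 0.06]
orientation: [0.0, -0.046, 0.999, 0.0]
wrist_force: [0.3, 1.0, -1.2]
finger_gap: 0.0441
clock: 21.95
tcp_pos: [0.5652, 0.3638, 0.0556]
orientation: [0.001, -0.046, 0.999, 0.0]
wrist_force: [-0.2, 0.3, 0.1]
finger_gap: 0.0442
t 21.95 tcp [0.5652 0.3638 0.0556] toolx [-0.996 -0.092 -0.001] tooly [-0.092  0.996  0.   ] toolz [ 0.001  0.    -1.   ] gap 0.0442 F [-0.2  0.3  0.1] j [ 0.45  0.58  0.05  1.04 -0.    0.36]
```

View pics/s16.png

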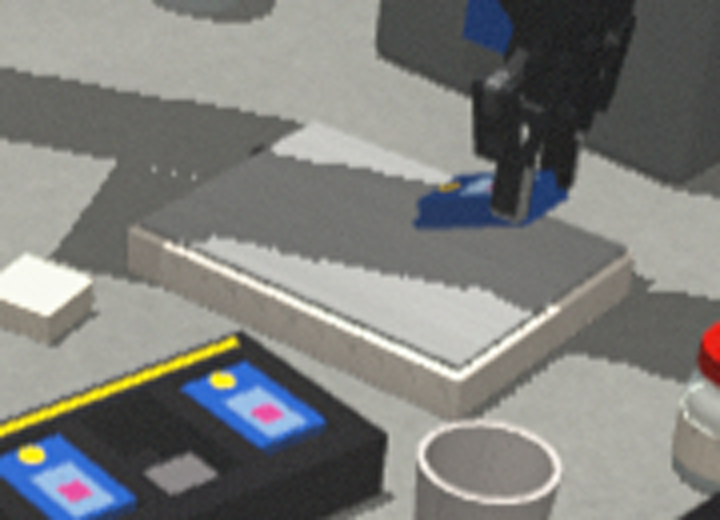

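```bash

python3 -m creep '{"hand":[36,36,36,36,36],"delta_pos":[[0,0,0.0025],[0,0,0.0025],[0,0,0],[0,0,0],[0,0,0]],"turn":[0,0,0,0,0]}' 20
python3 -m creep '{"hand":[36,36,36,36,36],"delta_pos":[[0,0,0.0025],[0,0,0.0025],[0,0,0],[0,0,0],[0,0,0]],"turn":[0,0,0,0,0]}' 20
python3 - <<'E'
from h import *
st(); c=cam('scene')
cv2.imwrite('pics/s17.png',cv2.resize(c['pixels'][140:270,340:520,::-1],None,fx=4,fy=4,interpolation=cv2.INTER_CUBIC))
E
```

```text
clock: 22.42
tcp_pos: [0.5666, 0.3641, 0.0528]
orientation: [0.002, -0.046, 0.999, 0.001]
wrist_force: [2.3, -0.3, 6.8]
finger_gap: 0.0444
clock: 22.83
tcp_pos: [0.568, 0.3646, 0.0496]
orientation: [0.003, -0.046, 0.999, 0.001]
wrist_force: [3.2, 0.9, 7.9]
finger_gap: 0.0443
t 22.83 tcp [0.568  0.3646 0.0496] toolx [-0.996 -0.091 -0.007] tooly [-0.091  0.996  0.002] toolz [ 0.007  0.003 -1.   ] gap 0.0443 F [3.2 0.9 7.9] j [ 0.45  0.59  0.05  1.02 -0.    0.36]
```

View pics/s17.png

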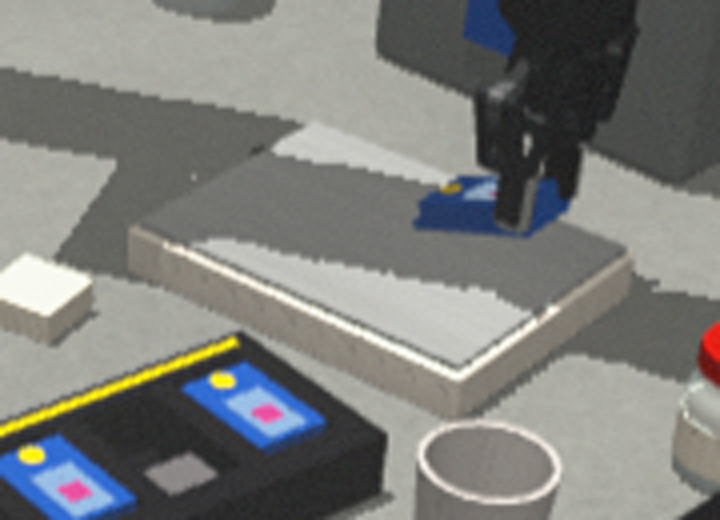

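It rotates in the grip as it is pressed down. Continue until flat, then release.

```bash

python3 -m creep '{"hand":[36,36,36,36,36],"delta_pos":[[0,0,0.0025],[0,0,0.0025],[0,0,0.0025],[0,0,0],[0,0,0]],"turn":[0,0,0,0,0]}' 20
python3 -m creep '{"hand":[36,36,36,36,36],"delta_pos":[[0,0,0.0025],[0,0,0.0025],[0,0,0],[0,0,0],[0,0,0]],"turn":[0,0,0,0,0]}' 20
python3 - <<'E'
from h import *
st(); c=cam('scene')
cv2.imwrite('pics/s18.png',cv2.resize(c['pixels'][140:270,340:520,::-1],None,fx=4,fy=4,interpolation=cv2.INTER_CUBIC))
E
```

```text
clock: 23.3
tcp_pos: [0.5681, 0.3648, 0.0435]
orientation: [0.004, -0.046, 0.999, 0.001]
wrist_force: [4.0, 0.8, 7.6]
finger_gap: 0.0442
clock: 23.72
tcp_pos: [0.5679, 0.3648, 0.0394]
orientation: [0.003, -0.046, 0.999, 0.001]
wrist_force: [4.9, -0.0, 7.2]
finger_gap: 0.0443
t 23.72 tcp [0.5679 0.3648 0.0394] toolx [-0.996 -0.091 -0.007] tooly [-0.091  0.996  0.002] toolz [ 0.007  0.003 -1.   ] gap 0.0443 F [ 4.9 -0.   7.2] j [ 0.45  0.6   0.03  1.   -0.    0.36]
```

View pics/s18.png

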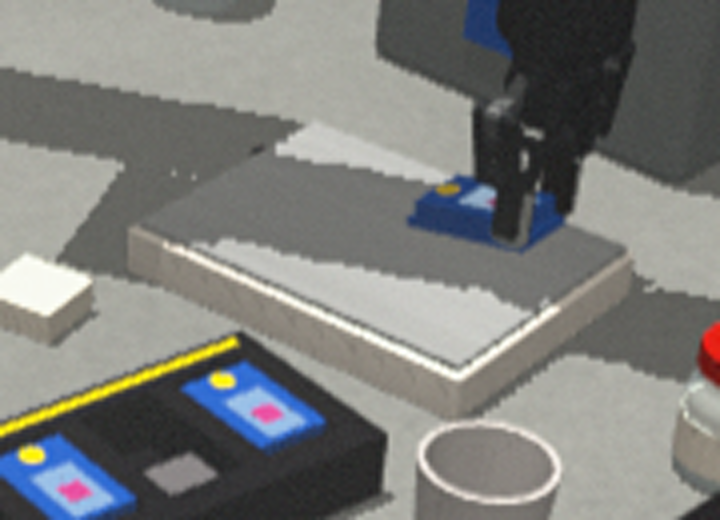

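```bash

python3 -m creep '{"hand":[50,55,60,60,60],"delta_pos":[[0,0,0],[0,0,0],[0,0,0],[0,0,0],[0,0,0]],"turn":[0,0,0,0,0]}'
python3 -m creep '{"hand":[62,62,62,62,62],"delta_pos":[[0,0,-0.01],[0,0,-0.03],[0,0,-0.04],[0,0,-0.04],[0,0,0]],"turn":[0,0,0,0,0]}'
cat >> h.py <<'E'
def carriers(n='top',zmin=0.045,zmax=0.065):
    # carriers on warmer, in the warmer frame
    c=cam(n); W=cloud(c); H,S,V=hsvof(c); w=np.array([.4953,.3116]); a=np.radians(5.2)
    m=((H>100)&(H<130)&(S>90)|(H>20)&(H<35)&(S>120))&(W[...,2]>zmin)&(W[...,2]<zmax)&(W[...,1]>0.19)
    m=cv2.morphologyEx(m.astype(np.uint8),cv2.MORPH_CLOSE,np.ones((9,9)))&((W[...,2]>zmin)&(W[...,2]<zmax)).astype(np.uint8)
    k,lab,stt,_=cv2.connectedComponentsWithStats(m)
    for i in range(1,k):
        if stt[i,4]<150: continue
        P=W[lab==i]; r=cv2.minAreaRect(P[:,:2].astype(np.float32)); q=np.array(r[0])-w
        A=np.c_[P[:,:2]-P[:,:2].mean(0),np.ones(len(P))]; co=np.linalg.lstsq(A,P[:,2],rcond=None)[0]
        print(n,'carrier',stt[i,4],'warmer xy',np.round([q@[np.cos(a),np.sin(a)],q@[-np.sin(a),np.cos(a)]],4),'size',np.round(r[1],3),'top z',co[2].round(4),'tilt',np.degrees(np.arctan(np.hypot(*co[:2]))).round(1))
    return c
E
python3 - <<'E'
from h import *
st(); carriers('top'); c=carriers('wrist'); cv2.imwrite('pics/w19.png',c['pixels'][:,:,::-1]); bot('top')
c=cam('scene')
cv2.imwrite('pics/s19.png',cv2.resize(c['pixels'][140:270,340:520,::-1],None,fx=4,fy=4,interpolation=cv2.INTER_CUBIC))
E
```

```text
clock: 24.18
tcp_pos: [0.5641, 0.3635, 0.0363]
orientation: [-0.001, -0.046, 0.999, -0.0]
wrist_force: [-0.3, -0.0, -0.5]
finger_gap: 0.0596
clock: 24.6
tcp_pos: [0.5681, 0.3654, 0.1412]
orientation: [0.005, -0.046, 0.999, 0.002]
wrist_force: [0.5, 0.5, 1.0]
finger_gap: 0.0622
t 24.6 tcp [0.5681 0.3654 0.1412] toolx [-0.996 -0.092 -0.011] tooly [-0.092  0.996  0.004] toolz [ 0.01   0.005 -1.   ] gap 0.0622 F [0.5 0.5 1. ] j [0.45 0.53 0.18 1.21 0.   0.36]
top carrier 524 warmer xy [0.0458 0.0434] size [0.07  0.049] top z 0.053 tilt 1.5
wrist carrier 5300 warmer xy [0.0452 0.0461] size [0.068 0.046] top z 0.0536 tilt 0.1
top cap [ 0.3932 -0.3   ] r 0.0206 229 label -107.9 39
```

View pics/s19.png

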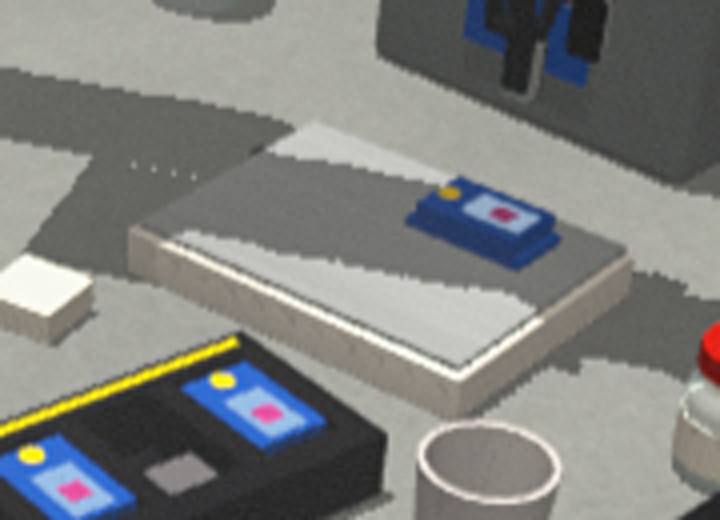

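```bash

python3 -m creep '{"hand":[62,62,40,0,0],"delta_pos":[[0,0,0],[0,0,0],[0,0,0],[-0.00176,-0.0463,0],[-0.00176,-0.0463,0]],"turn":[0.9,0.9,0.74,0,0]}' 40
python3 -m creep '{"hand":[0,0,0,0,0],"delta_pos":[[-0.00176,-0.0463,0],[-0.00176,-0.0463,0],[-0.00176,-0.0463,0],[-0.00176,-0.0463,0],[-0.00176,-0.0463,0]],"turn":[0,0,0,0,0]}'
python3 -m creep '{"hand":[0,0,0,0,0],"delta_pos":[[-0.00176,-0.0463,0],[-0.00176,-0.0463,0],[-0.00176,-0.0463,0],[0,0,0],[0,0,0]],"turn":[0,0,0,0,0]}'
python3 - <<'E'
from h import *
s,M=st()
E
```

```text
clock: 25.22
tcp_pos: [0.5564, 0.2901, 0.1304]
orientation: [-0.002, 0.063, 0.998, -0.001]
wrist_force: [0.9, -0.4, 0.1]
finger_gap: 0.0262
clock: 25.63
tcp_pos: [0.5391, 0.1036, 0.1313]
orientation: [-0.002, 0.065, 0.998, -0.0]
wrist_force: [0.1, -0.2, -0.1]
finger_gap: -0.0
clock: 26.05
tcp_pos: [0.5295, -0.0072, 0.1316]
orientation: [-0.001, 0.067, 0.998, 0.0]
wrist_force: [0.2, 1.2, 0.1]
finger_gap: -0.0
t 26.05 tcp [ 0.5295 -0.0072  0.1316] toolx [-0.991  0.134  0.003] tooly [0.134 0.991 0.   ] toolz [-0.003  0.001 -1.   ] gap -0.0 F [0.2 1.2 0.1] j [-0.17  0.27 -0.23  1.07  0.   -0.03]
```

```bash

python3 -m creep '{"hand":[0,0,0,0,0],"delta_pos":[[-0.001,0.0014,0.03],[0,0,0.04],[0,0,0.04],[0,0,0.012],[0,0,0]],"turn":[0,0,0,0,0]}'
python3 -m creep '{"hand":[0,0,0,0,0],"delta_pos":[[0,0,0.0025],[0,0,0.0025],[0,0,0.0025],[0,0,0.0025],[0,0,0.002]],"turn":[0,0,0,0,0]}'
python3 -m creep '{"hand":[0,0,0,0,0],"delta_pos":[[0,0,0.001],[0,0,0],[0,0,0],[0,0,0],[0,0,0]],"turn":[0,0,0,0,0]}'
python3 - <<'E'
from h import *
st(); c=cam('scene')
cv2.imwrite('pics/s20.png',cv2.resize(c['pixels'][200:330,270:450,::-1],None,fx=4,fy=4,interpolation=cv2.INTER_CUBIC))
E
```

```text
clock: 26.47
tcp_pos: [0.5282, -0.0027, 0.0319]
orientation: [-0.004, 0.064, 0.998, 0.001]
wrist_force: [0.2, 0.5, -0.6]
finger_gap: 0.0
clock: 26.88
tcp_pos: [0.5324, -0.0045, 0.0267]
orientation: [0.001, 0.065, 0.998, -0.0]
wrist_force: [-0.6, 0.6, 1.5]
finger_gap: 0.0001
clock: 27.3
tcp_pos: [0.5313, -0.0044, 0.025]
orientation: [-0.0, 0.065, 0.998, 0.0]
wrist_force: [-2.2, 0.7, 2.2]
finger_gap: 0.0
t 27.3 tcp [ 0.5313 -0.0044  0.025 ] toolx [-0.992  0.129  0.001] tooly [0.129 0.992 0.   ] toolz [-0.001  0.    -1.   ] gap 0.0 F [-2.2  0.7  2.2] j [-0.16  0.37 -0.38  0.82  0.   -0.03]
```

View pics/s20.png

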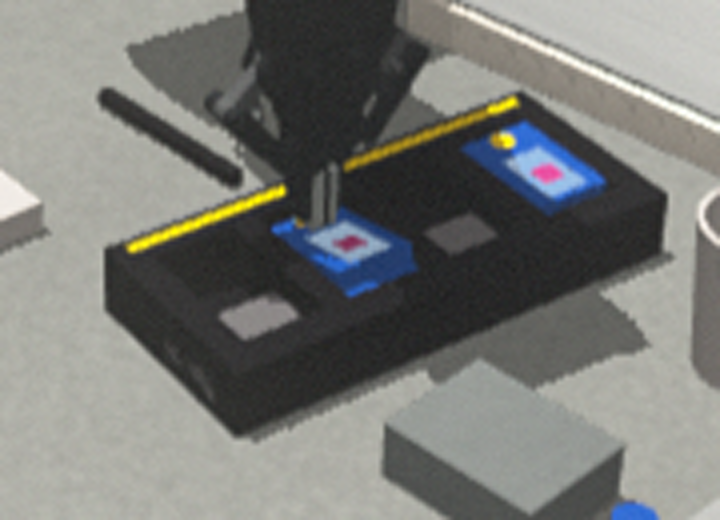

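```bash

python3 -m creep '{"hand":[0,0,0,0,0],"delta_pos":[[0,0,0.0025],[0,0,0.0015],[0,0,0],[0,0,0],[0,0,0]],"turn":[0,0,0,0,0]}'
python3 - <<'E'
from h import *
st(); c=cam('scene')
cv2.imwrite('pics/s21.png',cv2.resize(c['pixels'][200:330,270:450,::-1],None,fx=4,fy=4,interpolation=cv2.INTER_CUBIC))
E
```

```text
clock: 27.77
tcp_pos: [0.5294, -0.0041, 0.0213]
orientation: [-0.002, 0.065, 0.998, 0.0]
wrist_force: [-6.3, 1.4, 6.7]
finger_gap: -0.0001
t 27.77 tcp [ 0.5294 -0.0041  0.0213] toolx [-0.992  0.129  0.004] tooly [0.129 0.992 0.   ] toolz [-0.004  0.001 -1.   ] gap -0.0001 F [-6.3  1.4  6.7] j [-0.16  0.38 -0.38  0.81 -0.   -0.03]
```

View pics/s21.png

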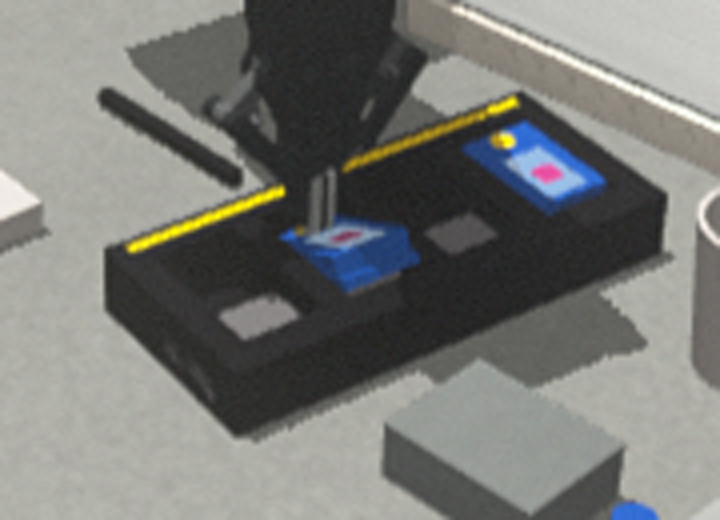

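```bash

python3 -m creep '{"hand":[0,0,0,0,0],"delta_pos":[[0,0,-0.005],[0,0,-0.01],[0,0,-0.03],[0,0,-0.03],[0,0,-0.02]],"turn":[0,0,0,0,0]}'
python3 -m creep '{"hand":[60,60,60,60,60],"delta_pos":[[-0.0306,-0.0012,0],[-0.0307,-0.0011,0],[0,0,0],[0,0,0],[0,0,0]],"turn":[0,0,0,0,0]}' 40
python3 -m creep '{"hand":[60,60,60,60,60],"delta_pos":[[0,0,0.02],[0,0,0.03],[0,0,0.01],[0,0,0],[0,0,0]],"turn":[0,0,0,0,0]}'
python3 - <<'E'
from h import *
st(); c=cam('wrist','w22'); st()
E
```

```text
clock: 28.23
tcp_pos: [0.5337, -0.0048, 0.1005]
orientation: [0.002, 0.065, 0.998, -0.0]
wrist_force: [1.4, 0.5, 0.3]
finger_gap: 0.0001
clock: 28.65
tcp_pos: [0.5801, -0.0127, 0.0978]
orientation: [-0.0, 0.065, 0.998, 0.0]
wrist_force: [0.6, 0.8, -0.0]
finger_gap: 0.0595
clock: 29.07
tcp_pos: [0.5792, -0.0124, 0.0497]
orientation: [-0.001, 0.065, 0.998, 0.0]
wrist_force: [-0.2, 0.1, 0.2]
finger_gap: 0.0599
t 29.07 tcp [ 0.5792 -0.0124  0.0497] toolx [-0.992  0.129  0.002] tooly [0.129 0.992 0.   ] toolz [-0.002  0.    -1.   ] gap 0.0599 F [-0.2  0.1  0.2] j [-0.16  0.43 -0.22  0.92  0.   -0.03]
t 29.12 tcp [ 0.5801 -0.0126  0.0505] toolx [-0.992  0.129 -0.   ] tooly [0.129 0.992 0.   ] toolz [ 0.  0. -1.] gap 0.0603 F [-0.   0.8  0.5] j [-0.16  0.43 -0.22  0.92  0.   -0.03]
```

View pics/w22.png

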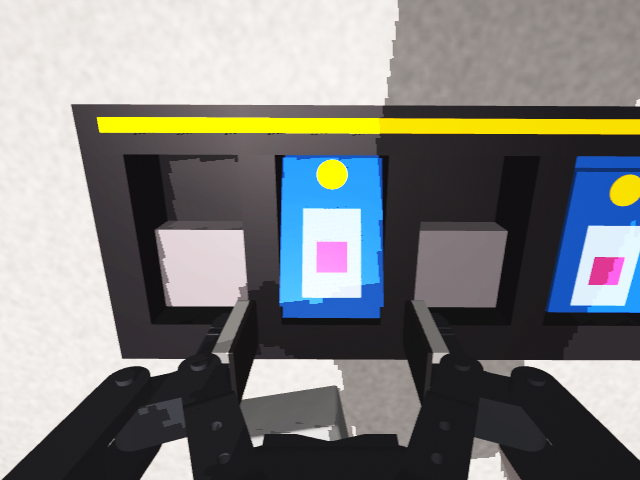

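```bash

python3 -m creep '{"hand":[60,60,60,60,60],"delta_pos":[[0,0,0.015],[0,0,0.015],[0,0,0],[0,0,0],[0,0,0]],"turn":[0,0,0,0,0]}' 50
python3 -m creep '{"hand":[36,36,36,36,36],"delta_pos":[[0,0,0],[0,0,0],[0,0,0],[0,0,0],[0,0,0]],"turn":[0,0,0,0,0]}' 50
python3 -m creep '{"hand":[36,36,36,36,36],"delta_pos":[[0,0,-0.01],[0,0,-0.02],[0,0,-0.03],[0,0,-0.03],[0,0,-0.03]],"turn":[0,0,0,0,0]}' 50
python3 -m creep '{"hand":[36,36,36,36,36],"delta_pos":[[0,0,-0.03],[0,0,0],[0,0,0],[0,0,0],[0,0,0]],"turn":[0,0,0,0,0]}' 50
python3 - <<'E'
from h import *
st(); c=cam('wrist','w23'); st()
E
```

```text
clock: 29.53
tcp_pos: [0.5809, -0.0128, 0.027]
orientation: [0.001, 0.065, 0.998, -0.0]
wrist_force: [1.0, -0.0, 0.5]
finger_gap: 0.0602
clock: 29.95
tcp_pos: [0.581, -0.0128, 0.0267]
orientation: [0.001, 0.065, 0.998, -0.0]
wrist_force: [0.2, -0.5, 6.4]
finger_gap: 0.0442
clock: 30.37
tcp_pos: [0.5793, -0.0125, 0.1225]
orientation: [-0.001, 0.065, 0.998, 0.0]
wrist_force: [0.3, -0.1, -0.4]
finger_gap: 0.0444
clock: 30.78
tcp_pos: [0.5789, -0.0125, 0.1442]
orientation: [-0.001, 0.065, 0.998, 0.0]
wrist_force: [-0.6, 0.3, -0.7]
finger_gap: 0.0443
t 30.78 tcp [ 0.5789 -0.0125  0.1442] toolx [-0.992  0.129  0.003] tooly [0.129 0.992 0.   ] toolz [-0.003  0.001 -1.   ] gap 0.0443 F [-0.6  0.3 -0.7] j [-0.16  0.36 -0.08  1.14  0.   -0.03]
t 30.83 tcp [ 0.5789 -0.0125  0.1441] toolx [-0.992  0.129  0.003] tooly [0.129 0.992 0.   ] toolz [-0.003  0.001 -1.   ] gap 0.0442 F [ 1.4 -0.4 -0.7] j [-0.16  0.36 -0.08  1.14  0.   -0.03]
```

View pics/w23.png

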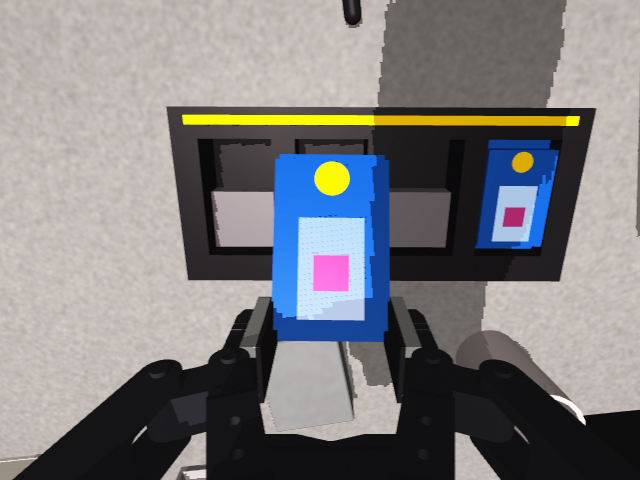

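```bash

python3 -m creep '{"hand":[36,36,36,36,36],"delta_pos":[[0,0,0],[0,0,0],[0,0,0],[-0.0036,0.0446,0],[-0.0036,0.0446,0]],"turn":[-0.9,-0.9,-0.74,0,0]}' 50
python3 -m creep '{"hand":[36,36,36,36,36],"delta_pos":[[-0.0036,0.0446,0],[-0.0036,0.0446,0],[-0.0036,0.0446,0],[-0.0036,0.0446,0],[-0.0036,0.0446,0]],"turn":[0,0,0,0,0]}'
python3 -m creep '{"hand":[36,36,36,36,36],"delta_pos":[[-0.0036,0.0446,0],[0,0,0],[0,0,0.03],[0,0,0.03],[0,0,0]],"turn":[0,0,0,0,0]}'
python3 - <<'E'
from h import *
st(); c=cam('wrist','w24'); st()
E
```

```text
clock: 31.25
tcp_pos: [0.5788, 0.0581, 0.1443]
orientation: [-0.001, -0.044, 0.999, 0.0]
wrist_force: [2.1, 0.6, -0.6]
finger_gap: 0.0444
clock: 31.67
tcp_pos: [0.5762, 0.2394, 0.1443]
orientation: [-0.001, -0.046, 0.999, -0.0]
wrist_force: [0.8, 0.1, -0.7]
finger_gap: 0.0443
clock: 32.08
tcp_pos: [0.5729, 0.2726, 0.0917]
orientation: [-0.005, -0.046, 0.999, -0.001]
wrist_force: [-0.4, -0.6, -1.7]
finger_gap: 0.0444
t 32.08 tcp [0.5729 0.2726 0.0917] toolx [-0.996 -0.093  0.01 ] tooly [-0.093  0.996 -0.002] toolz [-0.01  -0.003 -1.   ] gap 0.0444 F [-0.4 -0.6 -1.7] j [ 0.32  0.5   0.    1.09 -0.    0.23]
t 32.13 tcp [0.5737 0.2726 0.094 ] toolx [-0.996 -0.092  0.008] tooly [-0.092  0.996 -0.002] toolz [-0.008 -0.003 -1.   ] gap 0.0441 F [ 0.7 -0.8 -0.1] j [ 0.32  0.49  0.01  1.09 -0.    0.23]
```

View pics/w24.png

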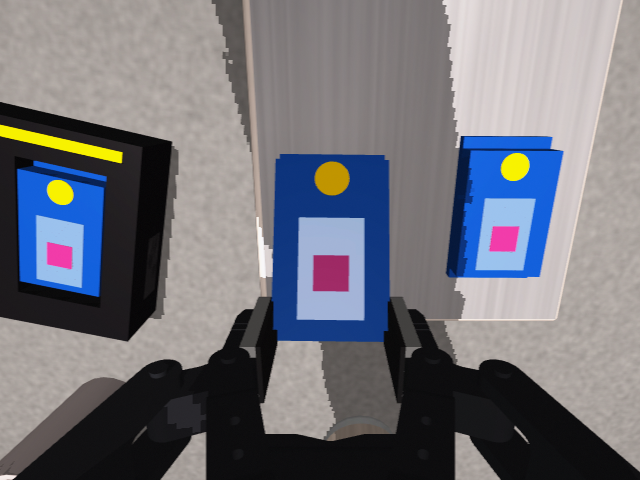

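```bash

python3 -m creep '{"hand":[36,36,36,36,36],"delta_pos":[[0,0,0.022],[0,0,0.022],[0,0,0],[0,0,0.0025],[0,0,0.0025]],"turn":[0,0,0,0,0]}' 20
python3 -m creep '{"hand":[36,36,36,36,36],"delta_pos":[[0,0,0.0025],[0,0,0.0025],[0,0,0.0025],[0,0,0],[0,0,0]],"turn":[0,0,0,0,0]}' 20
python3 -m creep '{"hand":[36,36,36,36,36],"delta_pos":[[0,0,0.0025],[0,0,0.0025],[0,0,0.0025],[0,0,0],[0,0,0]],"turn":[0,0,0,0,0]}' 20
python3 -m creep '{"hand":[36,36,36,36,36],"delta_pos":[[0,0,0.0025],[0,0,0.0025],[0,0,0],[0,0,0],[0,0,0]],"turn":[0,0,0,0,0]}' 20
python3 - <<'E'
from h import *
st(); c=cam('scene')
cv2.imwrite('pics/s25.png',cv2.resize(c['pixels'][140:270,340:520,::-1],None,fx=4,fy=4,interpolation=cv2.INTER_CUBIC))
E
```

```text
clock: 32.55
tcp_pos: [0.5777, 0.2737, 0.06]
orientation: [0.001, -0.046, 0.999, 0.0]
wrist_force: [0.7, 0.7, -0.6]
finger_gap: 0.0444
clock: 32.97
tcp_pos: [0.5786, 0.274, 0.0544]
orientation: [0.002, -0.046, 0.999, 0.0]
wrist_force: [1.6, -0.4, 5.2]
finger_gap: 0.0442
clock: 33.38
tcp_pos: [0.5809, 0.2746, 0.0498]
orientation: [0.004, -0.046, 0.999, 0.001]
wrist_force: [4.7, 0.8, 7.8]
finger_gap: 0.044
clock: 33.8
tcp_pos: [0.5817, 0.2749, 0.0463]
orientation: [0.005, -0.046, 0.999, 0.001]
wrist_force: [5.2, 0.6, 8.3]
finger_gap: 0.0446
t 33.8 tcp [0.5817 0.2749 0.0463] toolx [-0.996 -0.091 -0.01 ] tooly [-0.092  0.996  0.002] toolz [ 0.01   0.003 -1.   ] gap 0.0446 F [5.2 0.6 8.3] j [ 0.32  0.53 -0.06  0.97 -0.    0.23]
```

View pics/s25.png

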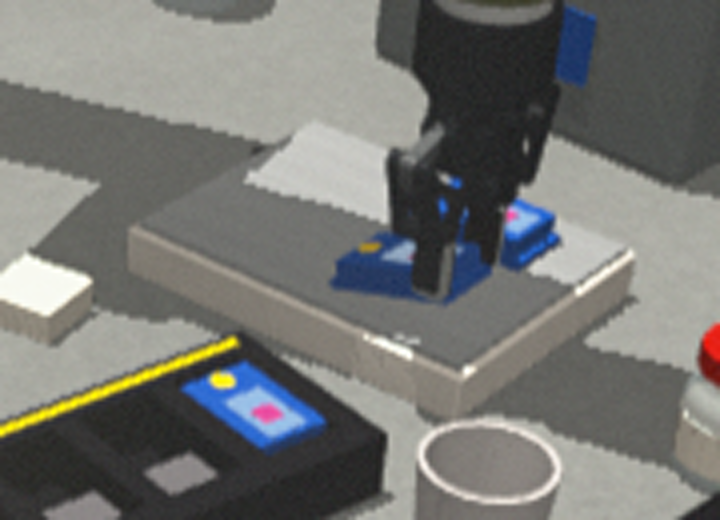

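```bash

python3 -m creep '{"hand":[36,36,36,36,36],"delta_pos":[[0,0,0.0025],[0,0,0.0025],[0,0,0.0025],[0,0,0],[0,0,0]],"turn":[0,0,0,0,0]}' 20
python3 -m creep '{"hand":[36,36,36,36,36],"delta_pos":[[0,0,0.002],[0,0,0],[0,0,0],[0,0,0],[0,0,0]],"turn":[0,0,0,0,0]}' 20
python3 -m creep '{"hand":[50,55,60,60,60],"delta_pos":[[0,0,0],[0,0,0],[0,0,0],[0,0,0],[0,0,0]],"turn":[0,0,0,0,0]}'
python3 -m creep '{"hand":[62,62,62,62,62],"delta_pos":[[0,0,-0.01],[0,0,-0.03],[0,0,-0.04],[0,0,-0.04],[0,0,0]],"turn":[0,0,0,0,0]}'
python3 - <<'E'
from h import *
st(); carriers('top'); c=carriers('wrist'); cv2.imwrite('pics/w26.png',c['pixels'][:,:,::-1]); bot('top',xy=(0.393,-0.3)); st()
E
```

```text
clock: 34.27
tcp_pos: [0.581, 0.2748, 0.0398]
orientation: [0.004, -0.046, 0.999, 0.001]
wrist_force: [4.7, 0.7, 7.3]
finger_gap: 0.0443
clock: 34.68
tcp_pos: [0.581, 0.2748, 0.0382]
orientation: [0.004, -0.046, 0.999, 0.001]
wrist_force: [5.3, 0.1, 8.0]
finger_gap: 0.0448
clock: 35.1
tcp_pos: [0.5762, 0.2736, 0.0345]
orientation: [-0.001, -0.046, 0.999, -0.0]
wrist_force: [-0.3, 0.8, -0.2]
finger_gap: 0.06
clock: 35.52
tcp_pos: [0.5804, 0.275, 0.1387]
orientation: [0.005, -0.046, 0.999, 0.002]
wrist_force: [0.9, 1.0, 0.3]
finger_gap: 0.0619
t 35.52 tcp [0.5804 0.275  0.1387] toolx [-0.996 -0.092 -0.011] tooly [-0.092  0.996  0.003] toolz [ 0.01   0.004 -1.   ] gap 0.0619 F [0.9 1.  0.3] j [0.32 0.47 0.07 1.17 0.   0.23]
top carrier 508 warmer xy [ 0.0512 -0.0468] size [0.069 0.048] top z 0.053 tilt 0.6
top carrier 702 warmer xy [0.046  0.0438] size [0.069 0.048] top z 0.0533 tilt 1.2
wrist carrier 7740 warmer xy [0.0453 0.0461] size [0.068 0.047] top z 0.0535 tilt 1.4
wrist carrier 5365 warmer xy [ 0.0502 -0.0449] size [0.068 0.046] top z 0.0536 tilt 0.2
top cap [ 0.393  -0.3003] r 0.0203 230 label -107.7 38
t 35.67 tcp [0.577  0.2738 0.1316] toolx [-0.996 -0.092 -0.001] tooly [-0.092  0.996  0.   ] toolz [ 0.001  0.    -1.   ] gap 0.062 F [0.1 0.4 0.5] j [0.32 0.47 0.06 1.16 0.   0.23]
```

View pics/w26.png

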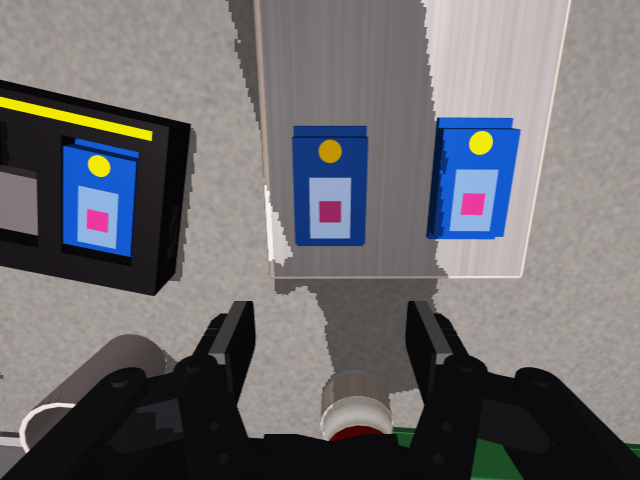

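```bash

python3 -m creep '{"hand":[62,62,40,0,0],"delta_pos":[[0,0,0],[0,0,0],[0,0,0],[0.0023,-0.0389,0],[0.0023,-0.0389,0]],"turn":[0.9,0.9,0.74,0,0]}' 40
python3 -m creep '{"hand":[0,0,0,0,0],"delta_pos":[[0.0023,-0.0389,0],[0.0023,-0.0389,0],[0.0023,-0.0389,0],[0,0,0],[0,0,0]],"turn":[0,0,0,0,0]}'
python3 -m creep '{"hand":[0,0,0,0,0],"delta_pos":[[0,0,0.03],[0,0,0.03],[0,0,0],[0,0,0],[0,0,0]],"turn":[0,0,0,0,0]}'
python3 - <<'E'
from h import *
st();c=cam('wrist','w27');st()
E
```

```text
clock: 36.08
tcp_pos: [0.5637, 0.2127, 0.1287]
orientation: [-0.002, 0.063, 0.998, -0.0]
wrist_force: [0.6, -0.6, 0.4]
finger_gap: 0.0265
clock: 36.5
tcp_pos: [0.5463, 0.1192, 0.1296]
orientation: [-0.001, 0.066, 0.998, -0.0]
wrist_force: [-0.5, 0.5, -0.0]
finger_gap: -0.0004
clock: 36.92
tcp_pos: [0.5477, 0.1214, 0.0833]
orientation: [-0.0, 0.064, 0.998, 0.0]
wrist_force: [-0.7, 0.8, 0.8]
finger_gap: -0.0002
t 36.92 tcp [0.5477 0.1214 0.0833] toolx [-0.992  0.128  0.   ] tooly [0.128 0.992 0.   ] toolz [-0.  0. -1.] gap -0.0002 F [-0.7  0.8  0.8] j [ 0.07  0.36 -0.23  0.98  0.    0.2 ]
t 36.97 tcp [0.5483 0.1214 0.0839] toolx [-0.992  0.128 -0.001] tooly [0.128 0.992 0.   ] toolz [ 0.001  0.    -1.   ] gap -0.0001 F [ 1.5 -0.2  0.4] j [ 0.07  0.36 -0.23  0.98  0.    0.2 ]
```

View pics/w27.png

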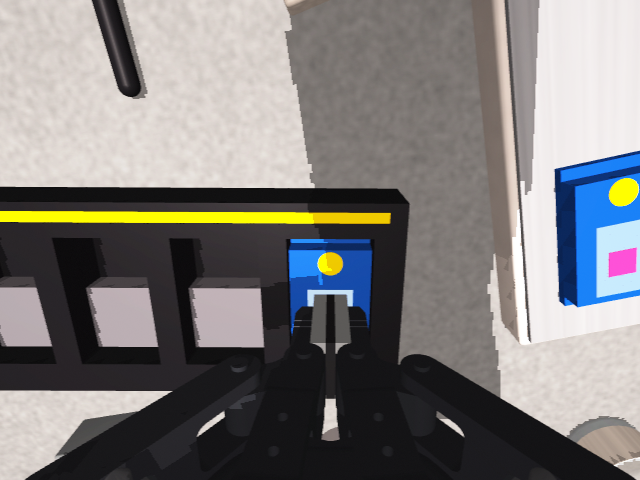

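```bash

python3 -m creep '{"hand":[0,0,0,0,0],"delta_pos":[[0.0008,0,0.03],[0,0,0.03],[0,0,0],[0,0,0.0025],[0,0,0.0025]],"turn":[0,0,0,0,0]}'
python3 -m creep '{"hand":[0,0,0,0,0],"delta_pos":[[0,0,0.0025],[0,0,0.0025],[0,0,0.0025],[0,0,0.0025],[0,0,0]],"turn":[0,0,0,0,0]}'
python3 -m creep '{"hand":[0,0,0,0,0],"delta_pos":[[0,0,0.001],[0,0,0],[0,0,0],[0,0,0],[0,0,0]],"turn":[0,0,0,0,0]}'
python3 - <<'E'
from h import *
st(); c=cam('scene')
cv2.imwrite('pics/s28.png',cv2.resize(c['pixels'][200:330,270:450,::-1],None,fx=4,fy=4,interpolation=cv2.INTER_CUBIC))
E
```

```text
clock: 37.38
tcp_pos: [0.5482, 0.121, 0.0325]
orientation: [0.001, 0.065, 0.998, 0.0]
wrist_force: [-0.5, -0.0, 0.3]
finger_gap: 0.0002
clock: 37.8
tcp_pos: [0.5468, 0.1207, 0.0228]
orientation: [-0.0, 0.065, 0.998, 0.0]
wrist_force: [-0.9, -0.2, 0.7]
finger_gap: -0.0
clock: 38.22
tcp_pos: [0.5471, 0.1207, 0.0223]
orientation: [0.0, 0.065, 0.998, 0.0]
wrist_force: [0.2, -0.7, 2.3]
finger_gap: -0.0002
t 38.22 tcp [0.5471 0.1207 0.0223] toolx [-0.992  0.129 -0.   ] tooly [0.129 0.992 0.   ] toolz [ 0.  0. -1.] gap -0.0002 F [ 0.2 -0.7  2.3] j [ 0.07  0.42 -0.31  0.84  0.    0.2 ]
```

View pics/s28.png

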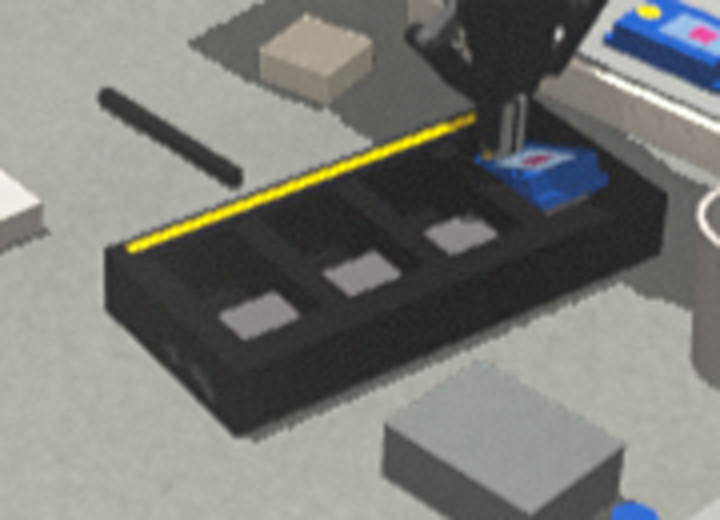

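```bash

python3 -m creep '{"hand":[0,0,0,0,0],"delta_pos":[[0,0,-0.005],[0,0,-0.01],[0,0,-0.03],[0,0,-0.03],[0,0,-0.02]],"turn":[0,0,0,0,0]}'
python3 -m creep '{"hand":[60,60,60,60,60],"delta_pos":[[-0.0308,0,0],[-0.0308,0,0],[0,0,0],[0,0,0],[0,0,0]],"turn":[0,0,0,0,0]}' 40
python3 - <<'E'
from h import *
st();
c=cam('top'); W=cloud(c); m=(W[...,2]>0.07)&(W[...,2]<0.1)&(W[...,0]>0.6); m[:, :]&=True
k,lab,stt,_=cv2.connectedComponentsWithStats(m.astype(np.uint8))
for i in range(1,k):
    if stt[i,4]>40:
        P=W[lab==i]; print(stt[i,4],P.min(0).round(3),P.max(0).round(3))
c=cam('wrist','w29');st()
E
```

```text
clock: 38.68
tcp_pos: [0.5478, 0.1208, 0.1008]
orientation: [0.001, 0.065, 0.998, 0.0]
wrist_force: [1.4, 0.4, -0.5]
finger_gap: -0.0003
clock: 39.1
tcp_pos: [0.5951, 0.1143, 0.0981]
orientation: [-0.001, 0.065, 0.998, 0.0]
wrist_force: [-0.7, -0.6, -0.5]
finger_gap: 0.0595
t 39.1 tcp [0.5951 0.1143 0.0981] toolx [-0.992  0.129  0.001] tooly [ 0.129  0.992 -0.   ] toolz [-0.001  0.    -1.   ] gap 0.0595 F [-0.7 -0.6 -0.5] j [ 0.06  0.43 -0.08  1.06  0.    0.19]
778 [0.809 0.127 0.07 ] [0.91  0.178 0.086]
48 [ 0.867 -0.18   0.07 ] [ 0.877 -0.164  0.1  ]
44 [ 0.866 -0.     0.07 ] [0.875 0.015 0.099]
46 [ 0.867 -0.09   0.071] [ 0.876 -0.075  0.098]
41 [ 0.837 -0.134  0.07 ] [ 0.845 -0.12   0.097]
41 [ 0.837 -0.044  0.071] [ 0.843 -0.03   0.099]
305 [0.696 0.075 0.07 ] [0.765 0.139 0.095]
t 39.2 tcp [0.5947 0.1145 0.0981] toolx [-0.992  0.129  0.001] tooly [ 0.129  0.992 -0.   ] toolz [-0.001  0.    -1.   ] gap 0.0599 F [-0.1  0.1  0.4] j [ 0.06  0.43 -0.08  1.06  0.    0.19]
```

View pics/w29.png

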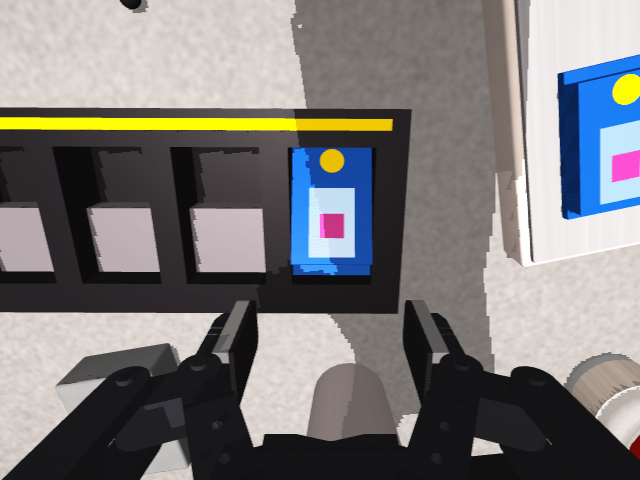

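```bash

python3 -m creep '{"hand":[60,60,60,60,60],"delta_pos":[[-0.0008,0,0.03],[0,0,0.03],[0,0,0.02],[0,0,0.0094],[0,0,0]],"turn":[0,0,0,0,0]}' 50
python3 -m creep '{"hand":[60,60,36,36,36],"delta_pos":[[0,0,0],[0,0,0],[0,0,0],[0,0,0],[0,0,0]],"turn":[0,0,0,0,0]}' 50
python3 -m creep '{"hand":[36,36,36,36,36],"delta_pos":[[0,0,0],[0,0,0],[0,0,0],[0,0,-0.01],[0,0,-0.02]],"turn":[0,0,0,0,0]}' 50
python3 -m creep '{"hand":[36,36,36,36,36],"delta_pos":[[0,0,-0.03],[0,0,-0.03],[0,0,-0.03],[0,0,-0.03],[0,0,0]],"turn":[0,0,0,0,0]}' 50
python3 - <<'E'
from h import *
st(); c=cam('wrist','w30'); st()
E
```

```text
clock: 39.62
tcp_pos: [0.5944, 0.1143, 0.0249]
orientation: [-0.002, 0.065, 0.998, -0.0]
wrist_force: [-0.3, 0.1, -0.1]
finger_gap: 0.06
clock: 40.03
tcp_pos: [0.5974, 0.1144, 0.0279]
orientation: [0.001, 0.065, 0.998, 0.0]
wrist_force: [1.4, -0.2, 3.2]
finger_gap: 0.044
clock: 40.45
tcp_pos: [0.5951, 0.114, 0.0489]
orientation: [-0.002, 0.065, 0.998, -0.0]
wrist_force: [3.1, -0.3, -2.3]
finger_gap: 0.0439
clock: 40.87
tcp_pos: [0.5988, 0.1144, 0.1519]
orientation: [0.003, 0.065, 0.998, 0.0]
wrist_force: [1.7, 0.3, 0.1]
finger_gap: 0.0438
t 40.87 tcp [0.5988 0.1144 0.1519] toolx [-0.992  0.129 -0.007] tooly [0.129 0.992 0.001] toolz [ 0.007  0.    -1.   ] gap 0.0438 F [1.7 0.3 0.1] j [ 0.06  0.4   0.    1.17 -0.    0.19]
t 40.92 tcp [0.598  0.1143 0.1495] toolx [-0.992  0.129 -0.005] tooly [0.129 0.992 0.001] toolz [ 0.005  0.    -1.   ] gap 0.044 F [ 0.7  0.1 -0.9] j [0.06 0.4  0.   1.17 0.   0.19]
```

View pics/w30.png

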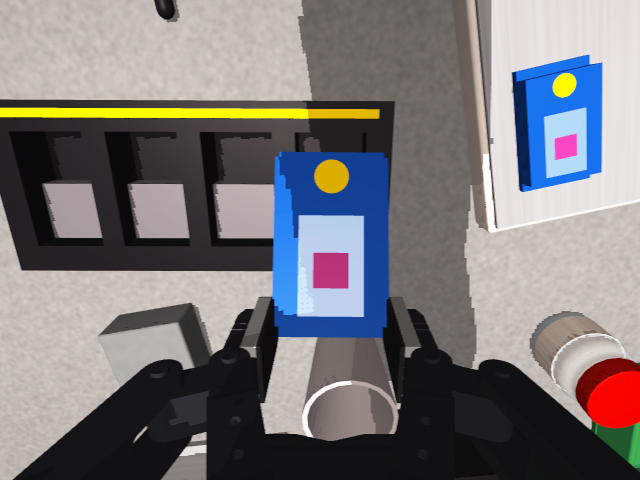

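```bash

python3 -m creep '{"hand":[36,36,36,36,36],"delta_pos":[[0,0,0],[0,0,0],[0,0,0],[0.0202,0.0368,0],[0.0202,0.0368,0]],"turn":[-0.9,-0.9,-0.74,0,0]}' 50
python3 -m creep '{"hand":[36,36,36,36,36],"delta_pos":[[0.0202,0.0368,0],[0.0202,0.0368,0],[0.0202,0.0368,0],[0.0202,0.0368,0],[0.0202,0.0368,0]],"turn":[0,0,0,0,0]}'
python3 -m creep '{"hand":[36,36,36,36,36],"delta_pos":[[0,0,0],[0,0,0.03],[0,0,0.03],[0,0,0],[0,0,0]],"turn":[0,0,0,0,0]}'
python3 - <<'E'
from h import *
st(); c=cam('wrist','w31'); st()
E
```

```text
clock: 41.33
tcp_pos: [0.5581, 0.169, 0.1446]
orientation: [-0.001, -0.044, 0.999, -0.0]
wrist_force: [-0.6, 1.4, -0.5]
finger_gap: 0.044
clock: 41.75
tcp_pos: [0.4626, 0.3096, 0.145]
orientation: [-0.001, -0.046, 0.999, -0.001]
wrist_force: [0.2, 0.0, -1.0]
finger_gap: 0.0441
clock: 42.17
tcp_pos: [0.4628, 0.3078, 0.0966]
orientation: [-0.003, -0.046, 0.999, -0.001]
wrist_force: [-0.1, 0.6, -0.4]
finger_gap: 0.0441
t 42.17 tcp [0.4628 0.3078 0.0966] toolx [-0.996 -0.092  0.005] tooly [-0.092  0.996 -0.002] toolz [-0.005 -0.002 -1.   ] gap 0.0441 F [-0.1  0.6 -0.4] j [ 0.44  0.35 -0.22  1.01 -0.    0.35]
t 42.22 tcp [0.4642 0.3084 0.0981] toolx [-0.996 -0.092  0.002] tooly [-0.092  0.996 -0.001] toolz [-0.002 -0.001 -1.   ] gap 0.0438 F [ 1.1 -0.  -0.8] j [ 0.44  0.35 -0.21  1.01 -0.    0.35]
```

View pics/w31.png

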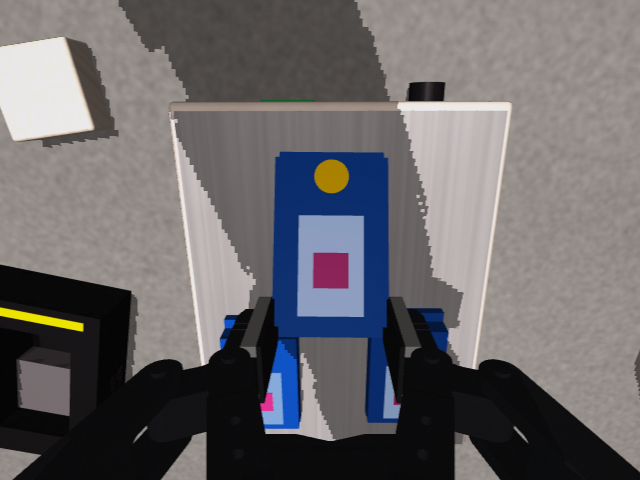

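```bash

python3 -m creep '{"hand":[36,36,36,36,36],"delta_pos":[[0.0075,0,0.022],[0,0,0.022],[0,0,0.002],[0,0,0.0025],[0,0,0.0025]],"turn":[0,0,0,0,0]}' 20
python3 -m creep '{"hand":[36,36,36,36,36],"delta_pos":[[0,0,0.0025],[0,0,0.0025],[0,0,0.0025],[0,0,0],[0,0,0]],"turn":[0,0,0,0,0]}' 20
python3 -m creep '{"hand":[36,36,36,36,36],"delta_pos":[[0,0,0.0025],[0,0,0.0025],[0,0,0.0025],[0,0,0],[0,0,0]],"turn":[0,0,0,0,0]}' 20
python3 -m creep '{"hand":[36,36,36,36,36],"delta_pos":[[0,0,0.0025],[0,0,0.0025],[0,0,0],[0,0,0],[0,0,0]],"turn":[0,0,0,0,0]}' 20
python3 - <<'E'
from h import *
st(); c=cam('scene')
cv2.imwrite('pics/s32.png',cv2.resize(c['pixels'][140:270,340:520,::-1],None,fx=4,fy=4,interpolation=cv2.INTER_CUBIC))
E
```

```text
clock: 42.63
tcp_pos: [0.4601, 0.3087, 0.0592]
orientation: [0.001, -0.046, 0.999, 0.0]
wrist_force: [0.1, 0.6, -0.3]
finger_gap: 0.0442
clock: 43.05
tcp_pos: [0.4613, 0.3092, 0.0535]
orientation: [0.002, -0.046, 0.999, 0.001]
wrist_force: [2.9, -0.3, 5.7]
finger_gap: 0.0443
clock: 43.47
tcp_pos: [0.4618, 0.3096, 0.0479]
orientation: [0.003, -0.046, 0.999, 0.001]
wrist_force: [3.8, 0.6, 6.1]
finger_gap: 0.0439
clock: 43.88
tcp_pos: [0.4615, 0.3096, 0.0437]
orientation: [0.003, -0.046, 0.999, 0.001]
wrist_force: [2.2, 0.2, 5.2]
finger_gap: 0.0439
t 43.88 tcp [0.4615 0.3096 0.0437] toolx [-0.996 -0.092 -0.005] tooly [-0.092  0.996  0.002] toolz [ 0.005  0.002 -1.   ] gap 0.0439 F [2.2 0.2 5.2] j [ 0.45  0.39 -0.3   0.88 -0.    0.35]
```

View pics/s32.png

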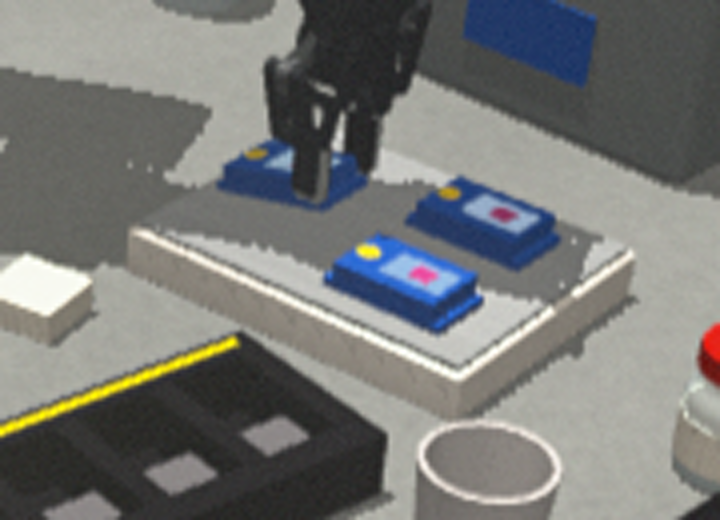

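```bash

python3 -m creep '{"hand":[36,36,36,36,36],"delta_pos":[[0,0,0.0025],[0,0,0.0025],[0,0,0.002],[0,0,0],[0,0,0]],"turn":[0,0,0,0,0]}' 20
python3 -m creep '{"hand":[50,55,60,60,60],"delta_pos":[[0,0,0],[0,0,0],[0,0,0],[0,0,0],[0,0,0]],"turn":[0,0,0,0,0]}'
python3 -m creep '{"hand":[62,62,62,62,62],"delta_pos":[[0,0,-0.01],[0,0,-0.03],[0,0,-0.04],[0,0,-0.04],[0,0,0]],"turn":[0,0,0,0,0]}'
python3 - <<'E'
from h import *
st(); carriers('top'); c=carriers('wrist'); bot('top',xy=(0.393,-0.3)); st()
c=cam('top','t33')
E
```

```text
clock: 44.35
tcp_pos: [0.4609, 0.3094, 0.0377]
orientation: [0.002, -0.046, 0.999, 0.001]
wrist_force: [3.3, 0.1, 3.9]
finger_gap: 0.0438
clock: 44.77
tcp_pos: [0.4583, 0.3083, 0.0358]
orientation: [-0.001, -0.046, 0.999, -0.0]
wrist_force: [0.6, -0.3, -0.6]
finger_gap: 0.0601
clock: 45.18
tcp_pos: [0.4623, 0.3102, 0.1393]
orientation: [0.005, -0.046, 0.999, 0.002]
wrist_force: [1.1, -0.5, 0.5]
finger_gap: 0.062
t 45.18 tcp [0.4623 0.3102 0.1393] toolx [-0.996 -0.092 -0.01 ] tooly [-0.092  0.996  0.004] toolz [ 0.009  0.005 -1.   ] gap 0.062 F [ 1.1 -0.5  0.5] j [ 0.45  0.31 -0.16  1.09  0.    0.35]
top carrier 694 warmer xy [ 0.0504 -0.0473] size [0.071 0.048] top z 0.0533 tilt 1.0
top carrier 336 warmer xy [0.0507 0.0437] size [0.063 0.048] top z 0.053 tilt 2.1
top carrier 513 warmer xy [-0.0645 -0.0016] size [0.072 0.048] top z 0.0532 tilt 1.9
wrist carrier 5404 warmer xy [-0.0671  0.0005] size [0.068 0.046] top z 0.0536 tilt 0.2
wrist carrier 2855 warmer xy [0.0449 0.0457] size [0.07  0.046] top z 0.053 tilt 1.4
wrist carrier 3660 warmer xy [ 0.0496 -0.0428] size [0.069 0.043] top z 0.0534 tilt 1.4
top cap [ 0.3927 -0.3   ] r 0.0202 224 label -106.2 36
t 45.33 tcp [0.4591 0.3086 0.1329] toolx [-0.996 -0.092 -0.001] tooly [-0.092  0.996  0.001] toolz [ 0.001  0.001 -1.   ] gap 0.062 F [-0.4 -0.1  0.8] j [ 0.45  0.31 -0.17  1.08  0.    0.35]
```

View pics/t33.png

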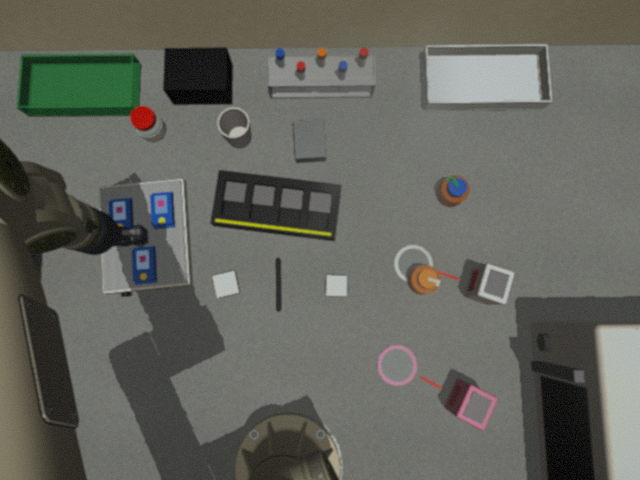

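```bash

python3 -m creep '{"hand":[85,85,85,85,85],"delta_pos":[[0.00843,-0.04168,-0.02],[0.00843,-0.04168,-0.02],[0.00843,-0.04168,-0.02],[0.00843,-0.04168,0],[0.00843,-0.04168,0]],"turn":[0,0,0,0,0]}' 40
python3 -m creep '{"hand":[85,85,85,85,85],"delta_pos":[[0.00843,-0.04168,0],[0.00843,-0.04168,0],[0.00843,-0.04168,0],[0.00843,-0.04168,0],[0.00843,-0.04168,0]],"turn":[0,0,0,0,0]}'
python3 -m creep '{"hand":[85,85,85,85,85],"delta_pos":[[0.00843,-0.04168,0],[0.00843,-0.04168,0],[0.00843,-0.04168,0],[0.00843,-0.04168,0],[0.00843,-0.04168,0]],"turn":[0,0,0,0,0]}'
python3 -m creep '{"hand":[85,85,85,85,85],"delta_pos":[[0.00843,-0.04168,0],[0.00843,-0.04168,0],[0.00843,-0.04168,0],[0,0,0],[0,0,0]],"turn":[0,0,0,1,1]}'
python3 -m creep '{"hand":[85,85,85,85,85],"delta_pos":[[0,0,0],[0,0,0],[0,0,0],[0,0,0],[0,0,0]],"turn":[1,1,1,1,1]}'
python3 -m creep '{"hand":[85,85,85,85,85],"delta_pos":[[0,0,0],[0,0,0],[0,0,0],[0,0,0],[0,0,0]],"turn":[1,1,1,1,1]}'
python3 -m creep '{"hand":[85,85,85,85,85],"delta_pos":[[0,0,0],[0,0,0],[0,0,0],[0,0,0],[0,0,0]],"turn":[1,1,1,1,0]}'
python3 - <<'E'
from h import *
st(); c=bot('wrist',xy=(0.393,-0.3)); cv2.imwrite('pics/w34.png',c['pixels'][:,:,::-1]); bot('top',xy=(0.393,-0.3)); st()
E
```

```text
clock: 45.8
tcp_pos: [0.4399, 0.1381, 0.1799]
orientation: [-0.0, -0.046, 0.999, -0.0]
wrist_force: [-0.1, -0.2, 0.5]
finger_gap: 0.085
clock: 46.22
tcp_pos: [0.4208, -0.0309, 0.1789]
orientation: [-0.001, -0.046, 0.999, 0.0]
wrist_force: [0.9, -0.3, -0.1]
finger_gap: 0.0851
clock: 46.63
tcp_pos: [0.4027, -0.1998, 0.1788]
orientation: [-0.001, -0.046, 0.999, 0.001]
wrist_force: [0.4, 0.4, -0.5]
finger_gap: 0.085
clock: 47.05
tcp_pos: [0.3919, -0.3017, 0.1783]
orientation: [-0.001, 0.045, 0.999, 0.001]
wrist_force: [0.6, 0.6, 0.0]
finger_gap: 0.0847
clock: 47.47
tcp_pos: [0.3923, -0.2995, 0.1785]
orientation: [-0.002, 0.259, 0.966, 0.001]
wrist_force: [0.3, 1.5, -0.3]
finger_gap: 0.0848
clock: 47.88
tcp_pos: [0.3923, -0.2994, 0.1785]
orientation: [-0.002, 0.462, 0.887, 0.001]
wrist_force: [0.3, 0.6, 0.5]
finger_gap: 0.085
clock: 48.3
tcp_pos: [0.3924, -0.2995, 0.1787]
orientation: [-0.002, 0.608, 0.794, 0.0]
wrist_force: [0.5, 0.1, 0.3]
finger_gap: 0.085
t 48.3 tcp [ 0.3924 -0.2995  0.1787] toolx [-0.261  0.965  0.003] tooly [ 0.965  0.261 -0.001] toolz [-0.002  0.002 -1.   ] gap 0.085 F [0.5 0.1 0.3] j [-0.81  0.18 -0.23  1.16  0.    0.49]
wrist cap [ 0.3922 -0.2988] r 0.0203 2034 label -108.7 232
top cap [ 0.393  -0.3001] r 0.0206 236 label -109.2 33
t 48.4 tcp [ 0.3926 -0.2997  0.1791] toolx [-0.266  0.964  0.002] tooly [ 0.964  0.266 -0.001] toolz [-0.002  0.002 -1.   ] gap 0.085 F [-0.  -0.1 -0.3] j [-0.81  0.18 -0.23  1.16  0.    0.49]
```

View pics/w34.png

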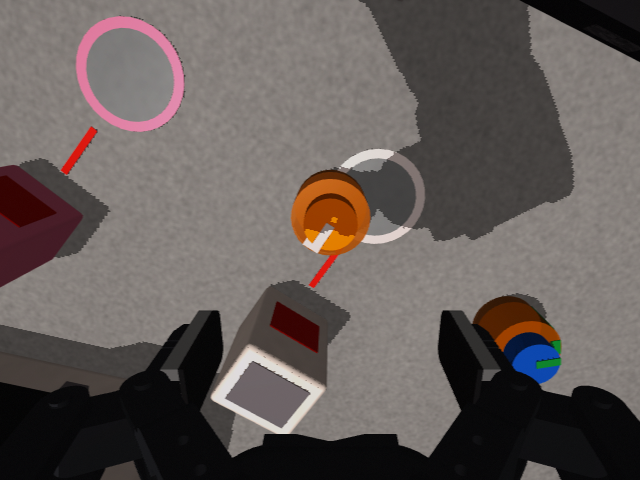

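```bash

python3 -m creep '{"hand":[85,85,85,85,85],"delta_pos":[[0,0,0.045],[0,0,0.045],[0,0,0.045],[0,0,0.04],[0,0,0.0338]],"turn":[0,0,0,0,0]}' 40
python3 -m creep '{"hand":[85,85,40,40,40],"delta_pos":[[0,0,0],[0,0,0],[0,0,0],[0,0,0],[0,0,0]],"turn":[0,0,0,0,0]}' 40
python3 -m creep '{"hand":[40,40,40,40,40],"delta_pos":[[0,0,0],[0,0,0],[0,0,-0.01],[0,0,-0.01],[0,0,0]],"turn":[0,0,0,0,0]}' 40
python3 - <<'E'
from h import *
st(); c=bot('wrist',xy=(0.393,-0.3),zc=0.08); cv2.imwrite('pics/w35.png',c['pixels'][:,:,::-1]);st()
E
```

```text
clock: 48.82
tcp_pos: [0.3921, -0.2991, 0.0106]
orientation: [-0.001, 0.606, 0.796, 0.0]
wrist_force: [1.1, 0.8, 0.2]
finger_gap: 0.0848
clock: 49.23
tcp_pos: [0.3945, -0.3018, 0.0156]
orientation: [0.002, 0.607, 0.795, -0.0]
wrist_force: [-0.2, 0.1, 2.9]
finger_gap: 0.0601
clock: 49.65
tcp_pos: [0.3944, -0.3014, 0.0315]
orientation: [0.002, 0.607, 0.795, -0.0]
wrist_force: [-0.1, -0.3, -1.3]
finger_gap: 0.0603
t 49.65 tcp [ 0.3944 -0.3014  0.0315] toolx [-0.264  0.965 -0.003] tooly [0.965 0.264 0.002] toolz [ 0.003 -0.002 -1.   ] gap 0.0603 F [-0.1 -0.3 -1.3] j [-0.81  0.3  -0.46  0.8   0.    0.49]
wrist cap [ 0.3941 -0.2981] r 0.021 9545 label -112.3 1017
t 49.7 tcp [ 0.3941 -0.3012  0.0308] toolx [-0.264  0.965 -0.003] tooly [0.965 0.264 0.002] toolz [ 0.002 -0.002 -1.   ] gap 0.0601 F [ 0.6 -0.6 -1.1] j [-0.81  0.3  -0.46  0.8   0.    0.49]
```

View pics/w35.png

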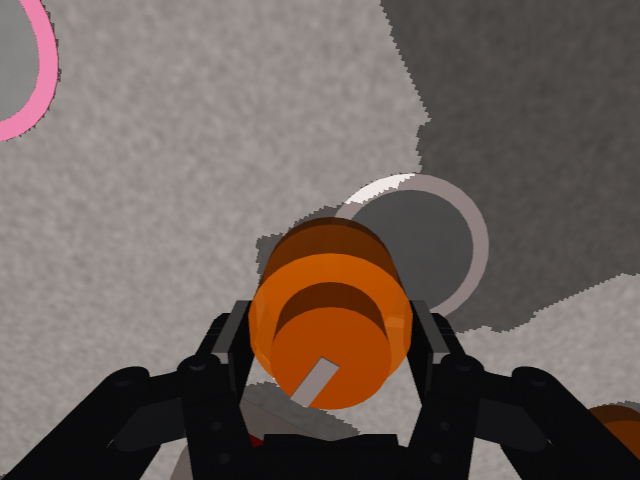

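```bash

python3 -m creep '{"hand":[40,40,40,40,40],"delta_pos":[[0.0037,0.0245,0],[0.0036,0.0244,0],[0,0,0],[0,0,0],[0,0,0]],"turn":[0,0,0,0,0]}' 40
python3 -m creep '{"hand":[40,40,40,40,40],"delta_pos":[[0,0,0.008],[0,0,0.008],[0,0,0.002],[0,0,0],[0,0,0]],"turn":[0,0,0,0,0]}' 40
python3 - <<'E'
from h import *
s,M=st(); c=bot('wrist',zc=0.064); cv2.imwrite('pics/w36.png',c['pixels'][:,:,::-1])
W=cloud(c); H,S,V=hsvof(c)
wh=(S<40)&(V>90)&(abs(W[...,2])<0.004)&(np.hypot(W[...,0]-.43,W[...,1]+.283)<0.05)&(np.hypot(W[...,0]-.43,W[...,1]+.283)>0.036); 
E
```

```text
clock: 50.12
tcp_pos: [0.4289, -0.2841, 0.0289]
orientation: [-0.0, 0.607, 0.795, -0.0]
wrist_force: [-0.0, -0.6, -1.0]
finger_gap: 0.0605
clock: 50.53
tcp_pos: [0.429, -0.2847, 0.0148]
orientation: [0.0, 0.607, 0.795, -0.0]
wrist_force: [-0.8, 0.9, 4.1]
finger_gap: 0.0602
t 50.53 tcp [ 0.429  -0.2847  0.0148] toolx [-0.263  0.965 -0.   ] tooly [ 0.965  0.263 -0.   ] toolz [-0. -0. -1.] gap 0.0602 F [-0.8  0.9  4.1] j [-0.74  0.36 -0.43  0.78 -0.    0.56]
wrist cap [ 0.428  -0.2813] r 0.0206 9694 label -109.0 1039
```

View pics/w36.png

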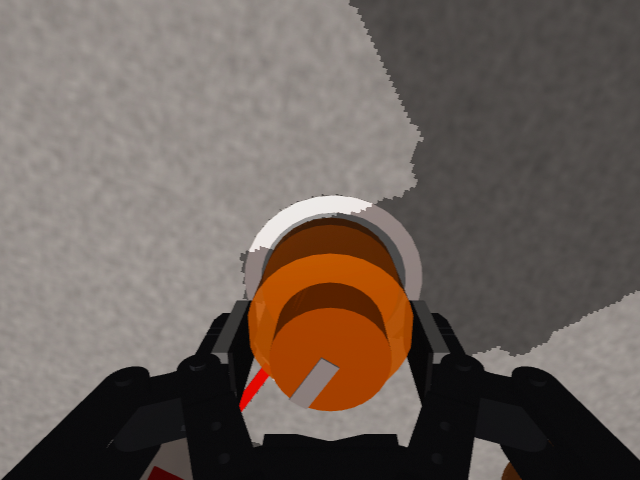

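Touched down (+4 N), centred on the spot within ~2 mm. Release, rise and check everything.

```bash

python3 -m creep '{"hand":[64,68,75,85,85],"delta_pos":[[0,0,0],[0,0,0],[0,0,0],[0,0,0],[0,0,0]],"turn":[0,0,0,0,0]}'
python3 -m creep '{"hand":[85,85,85,85,85],"delta_pos":[[0,0,0],[0,0,-0.02],[0,0,-0.04],[0,0,-0.045],[0,0,-0.045]],"turn":[0,0,0,0,0]}'
python3 -m creep '{"hand":[85,85,85,85,85],"delta_pos":[[0,0,-0.045],[0,0,-0.04],[0,0,0],[0,0,0],[0,0,0]],"turn":[0,0,0,0,0]}'
python3 - <<'E'
from h import *
s,M=st(); c=bot('wrist'); W=cloud(c); H,S,V=hsvof(c)
wh=(S<40)&(V>150)&(abs(W[...,2])<0.005)&(np.hypot(W[...,0]-.43,W[...,1]+.284)<0.06); P=W[wh][:,:2].astype(np.float32); print('ring',cv2.minEnclosingCircle(P))
cv2.imwrite('pics/w37.png',c['pixels'][:,:,::-1]); bot('top'); carriers('top'); cam('top','t37'); cam('scene','s37')
E
```

```text
clock: 51.0
tcp_pos: [0.4293, -0.2843, 0.0146]
orientation: [-0.0, 0.607, 0.795, 0.0]
wrist_force: [0.5, 0.7, 0.2]
finger_gap: 0.085
clock: 51.42
tcp_pos: [0.4287, -0.2837, 0.1355]
orientation: [-0.001, 0.607, 0.795, 0.0]
wrist_force: [0.4, -0.9, -0.4]
finger_gap: 0.0849
clock: 51.83
tcp_pos: [0.4292, -0.2842, 0.2022]
orientation: [-0.0, 0.607, 0.795, 0.0]
wrist_force: [0.1, -0.6, -0.0]
finger_gap: 0.0851
t 51.83 tcp [ 0.4292 -0.2842  0.2022] toolx [-0.263  0.965  0.   ] tooly [ 0.965  0.263 -0.   ] toolz [-0.  0. -1.] gap 0.0851 F [ 0.1 -0.6 -0. ] j [-0.74  0.2  -0.14  1.23  0.    0.56]
wrist cap [ 0.4283 -0.2808] r 0.0203 1770 label -109.2 199
ring ((0.4300641715526581, -0.2829322814941406), 0.04373481497168541)
top cap [ 0.4287 -0.2821] r 0.0203 172 label -108.0 8
top carrier 694 warmer xy [ 0.0523 -0.0465] size [0.073 0.048] top z 0.0532 tilt 0.7
top carrier 704 warmer xy [0.0464 0.044 ] size [0.07  0.048] top z 0.0534 tilt 0.8
top carrier 250 warmer xy [-0.0519  0.2404] size [0.006 0.1  ] top z 0.0557 tilt 21.6
top carrier 726 warmer xy [-0.0657 -0.0014] size [0.071 0.048] top z 0.0535 tilt 0.7
```

View pics/t37.png

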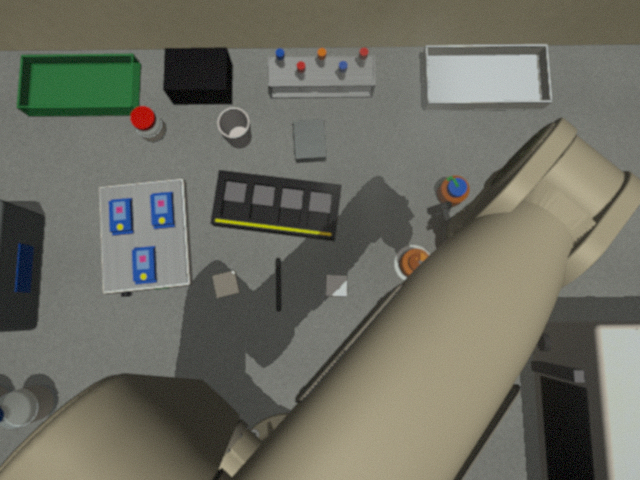

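View pics/s37.png

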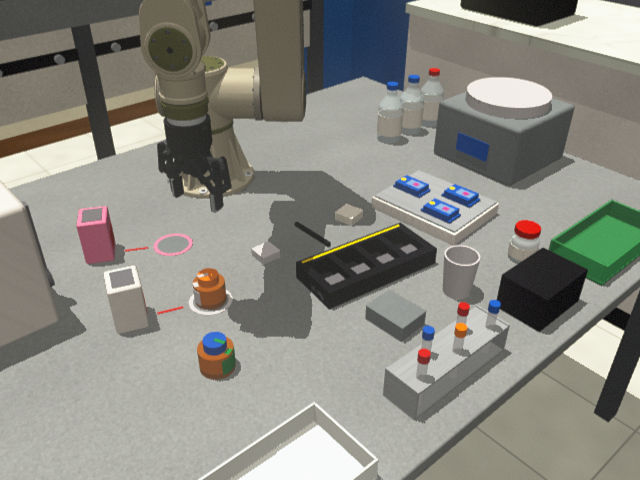

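```bash
python3 -c "
from workcell import env
print(env.hand_in())"
```

```text
the job is handed in; nothing more can be done
None
```

The job is handed in at about 52 s on the robot's clock. The bottle is on the reader's spot, and all three carriers that were present are flat on the warmer plate.

**What I did**
- I stood the orange-capped bottle on the spot with its label to the red window and let go, while all carriers were still in their nests.
- I then tipped carrier0, carrier1 and carrier3 (nest 2 was empty) by pressing the yellow dot, gripped the raised end and laid each one slide up on the plate.
- While I was placing the first carrier, the bottle was knocked about 4 cm aside. After the carriers were done I regrasped it and set it back on the spot.

**Last checks**

| Item | Measured | Required |
|---|---|---|
| Bottle centre to spot centre | 2 to 3 mm | under 14 mm |
| Label direction | −108 to −109°, window at about −109° | within about 18° |
| Carriers, position on plate | (+52, −46), (+46, +44), (−66, −1) mm | ±95, ±70 mm |
| Carriers, height of top | 53 mm | plate 35 + carrier 18 = 53 mm |
| Carriers, tilt | at most 1° | under 4° |

The gripper is open, well clear of everything. The bystanders look to be in their original places in the pictures; I did not measure them.

**Things that disagreed**
- The closed fingertips stood about 12 mm behind the reported TCP, not 11 mm ahead as `env.nose_length` says. I worked from the heights measured in the images instead.
- The network sometimes confused the pink reader with the real one, and its position for the warmer was off. I used the image geometry for those.
- The last top view also reported a fourth "carrier" well outside the plate. It is a false match to another blue object.

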